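# Put the matching roofs on the model houses

### The job

Two model houses, one red and one blue, are missing their sloping roofs. Put the red roof on the red house and the blue roof on the blue house: each must end up lying flat on the sloping deck, centred from side to side, having slid down so that its lower edge rests squarely against the eave strip. Set the roofs down rather than dropping them, and leave the spare green roof, the little tree, the sanding block, the tape and the glue where they are.

Things in the scene. Friction and masses are not known exactly. Their poses are not given: they have to be found in the camera images.
- roof_red: Flat red roof panel, 100 (its x) x 110 (its y) x 8 mm, 0.13 to 0.25 kg, one of three alike; starts flat on the table. On the middle of its top stands a white skylight, the part to hold it by: 46 mm along x, 34 mm along y, rising from 8 to 44 mm above the underside. Origin: centre of the underside; z out of the top. Same either way round (half turn about z).
- house_red: red model house, a wedge on a 130 x 125 x 6 mm plywood base fixed to the table. Its bare roof deck, slippery metal, 106 mm long x 108 mm wide, rises at 28 degrees from a low eave 45 mm high (house -x side, facing roughly toward the robot) to 95 mm at the back. A red eave strip stands 10 mm proud along the low edge. Origin: centre of base, on the table; z up.
- house_red_seat (a point): Where the underside centre of the red roof lies when home on the red house: on the deck, 50 mm up the slope from the eave strip, centred across. x points up the slope, y along the eave, z square out of the deck (28 degrees from vertical). The deck ends 56 mm up-slope of here. A panel let go on the deck slides down by itself to the strip.
- roof_blue: Flat blue roof panel, 100 (its x) x 110 (its y) x 8 mm, 0.13 to 0.25 kg, one of three alike; starts flat on the table. On the middle of its top stands a white skylight, the part to hold it by: 46 mm along x, 34 mm along y, rising from 8 to 44 mm above the underside. Origin: centre of the underside; z out of the top. Same either way round (half turn about z).
- house_blue: blue model house, a wedge on a 130 x 125 x 6 mm plywood base fixed to the table. Its bare roof deck, slippery metal, 106 mm long x 108 mm wide, rises at 28 degrees from a low eave 45 mm high (house -x side, facing roughly toward the robot) to 95 mm at the back. A blue eave strip stands 10 mm proud along the low edge. Origin: centre of base, on the table; z up.
- house_blue_seat (a point): Where the underside centre of the blue roof lies when home on the blue house: on the deck, 50 mm up the slope from the eave strip, centred across. x points up the slope, y along the eave, z square out of the deck (28 degrees from vertical). The deck ends 56 mm up-slope of here. A panel let go on the deck slides down by itself to the strip.
- roof_green: Spare green roof panel, same shape as the red and blue ones (100 x 110 x 8 mm, white skylight 44 mm high in all), flat on the table. Origin: centre of the underside. It belongs to no house here; leave it alone. (A pale finished house at the back already has its roof and shows how one lies.)
- tree: A green cone-shaped model tree, 82 mm high, 48 mm across, standing loose. Origin: centre of its foot. To be left alone.
- sanding_block: A cork sanding block, 85 x 38 x 26 mm, lying loose. Origin: centre of its underside. To be left alone.
- tape: A roll of brown tape lying flat, 90 mm across, 24 mm high. Origin: centre of its underside. To be left alone.
- glue: A white glue bottle with an orange cap, 42 mm across, 105 mm high, standing loose. Origin: centre of its underside. To be left alone.

How it is judged:
By the outcome, as a careful person would: the job done as asked, in the order asked, and still so for the second after the job is handed in, with the robot touching nothing.
It also fails if it takes over 58 s, if anything falls off the work surface, if the arm or the gripper's body presses on something with over 40 N, if the wrist force passes 120 N, or if a joint passes its speed limit or range.

### The arm

A 6-joint arm with a two-finger parallel gripper is mounted at the origin on the work surface. World frame = base frame: x ahead of the robot, y to its left, z up, the work surface at z = 0. Lengths are in m, angles in rad, forces in N, time in s.
With the tool pointing down it reaches from about 0.425 to 0.95 m from the base axis. Payload 3.5 kg.
Tool frame: the origin (TCP) lies between the finger pads; the fingertips stand 11 mm ahead of it and the grasp point (between the pads) lies 8 mm behind it (ctrl.tcp_to_tips is the distance from the TCP to the fingertips, in m); z points along the fingers, y is the direction in which the jaws open and shut (so a half turn about z gives the same grasp; the last joint's range is limited). The gripper opens to 85 mm and grips with 20 to 120 N. Pads are 22 mm wide; open, the fingers measure 114 mm over their backs; the gripper's body (76 mm by 85 mm) begins 54 mm behind the grasp point. The pads swing forward as they close: fully open they stand 13 mm farther back than shut.
Start: joints at [1.071, 0.286, 1.577, -0, 1.279, -0.15], TCP at [0.231, 0.634, 0.242] pointing down, gripper open.
Joint ranges: [-2.77, 2.77], [-0.9, 2.22], [0.21, 2.48], [-1.53, 4.67], [0.24, 2.81], [-2.84, 2.84]. Speed limits (rad/s): [2.79, 2.79, 3.14, 3.14, 3.14, 3.14].

### API

Orientations are given as a unit quaternion [x, y, z, w].
In Python, from plant import monitor, vision, workorder, ctrl gives the robot as it stands.
- The arm moves only by the tool jog_arm, never from a script. Its argument "series" is a list of rows, each a list of 4 numbers: the shift along the tool's x, y, z in m, then the turn about the tool's z in rad. In form: [[tx, ty, tz, spin], ...]. A call has exactly 8 rows; each row shifts and turns the pose as measured when the row begins, along the tool's axes as they then stand; what a row does not reach is not made up. A row lasts 1/12 s, in which the tool goes at most 41.7 mm and 7.16 degrees, less where a joint would pass 70% of its speed; a pose out of reach is approached as far as the arm can. A call is refused whole if a number of a shift passes 0.0417 or a number of a turn 0.125, either way. A call with a gripper value outside its range is refused whole. "grip" is the finger opening in m, from 0 to 0.0854, set as the call begins (left out, the last holds). The fingers move at their own pace and stop on an object; "grip_force" is the grip in N (left out, the last holds). Time passes only in rows, so rows that do not move let the fingers close, or fill a call up. It gives the time, the measured TCP pose, the force and the opening at its end, in the units of the state.
- monitor.get_state(): the state, without advancing time (a new reading comes with each control period).
- vision.read_camera(name): name is "scene" or "side" or "wrist"; returns the picture (384x512x3 uint8, red, green, blue); there is no depth.
- vision.get_calibration(name): a dict with "vfov" (degrees; the focal length in pixels is half the picture's height over the tangent of half this angle, whatever the lens; pixels are square), "cx", "cy" (the principal point, pixels), "R" (3x3) and "t" (3): a world point X has camera coordinates R X + t. Camera axes: x right, y down, z forward; pixel columns grow to the right and rows downward; lengths in m; the calibration is good to about 2 mm. A picture is of the moment at which its call begins: read the wrist's pose just before it. get_calibration takes no time and is no camera call; for the wrist camera it gives the pose at the moment of the call.
- workorder.sign_off(): hands the job in, once; it reports no verdict.
The state is a dict: "time": time; "qpos": joint angles; "dq": joint speeds; "joint_efforts": joint torques, N m; "eef_pos": TCP position; "tcp_rot": TCP orientation; "contact_force": force on the tool from outside, world axes, zero at the start; "wrist_torque": the same for the moment, N m; "opening": opening from 0.0 (shut) to 1.0 (fully open).
Only numpy, scipy, OpenCV 4.12 (cv2) and the standard library are available. Lean on these libraries where they do the work, as an engineer would, in place of code of your own. Each camera call takes 0.05 s, during which the arm holds its last target.

## Working session

There is one attempt and no reset: what is moved stays moved. The work goes in short steps, Python scripts to look and compute and a tool call to move; the robot and the scene stay as the last step left them, time stands still between calls to the robot, and variables do not carry over. Pictures are saved under pics/ and viewed, and the job is handed in when it is done.

Besides the shell and the picture viewer there is one more tool, called after "Emit:" in YAML: its name, and indented under it one key for each argument. jog_arm: Moves the arm, as the interface text tells. Its arguments: {"type":"object","properties":{"series":{"type":"array","items":{"type":"array","items":{"type":"number"}}},"grip":{"type":"number"},"grip_force":{"type":"number"}},"required":["series"]}

```bash
mkdir -p pics; ls
python3 - <<'E'
from plant import monitor, vision, workorder, ctrl
import cv2,numpy as np
print(monitor.get_state()); print(ctrl.tcp_to_tips)
for n in ("scene","side","wrist"):
    c=vision.get_calibration(n); print(n,c)
    im=vision.read_camera(n); cv2.imwrite(f"pics/{n}0.png",im[...,::-1])
E
```

```text
pics
{'time': 0.0, 'qpos': array([ 1.07103365e+00,  2.87182868e-01,  1.57817944e+00,  9.58332482e-06,
        1.27860019e+00, -1.49967277e-01]), 'dq': array([-0.00149391,  0.00051832,  0.00100048, -0.00106254,  0.00054298,
       -0.00075958]), 'joint_efforts': array([ 1.21782821e-03, -4.05982697e+01, -2.92623317e+01, -1.52655548e-04,
        5.68931369e-03,  1.21932928e-06]), 'eef_pos': array([0.2309693 , 0.63358131, 0.24093436]), 'tcp_rot': array([ 1.74008640e-01,  9.84743413e-01, -1.12147878e-03, -3.82551235e-04]), 'contact_force': array([-0.30004159, -0.35805496, -0.40773458]), 'wrist_torque': array([-0.0693513 , -0.03585923,  0.03057222]), 'opening': 0.9977420146222601}
0.011
scene {'vfov': 55.65025357136258, 'cx': 254.91837392553455, 'cy': 195.02525386503785, 'R': array([[ 0.85154514,  0.52407641, -0.01465557],
       [ 0.4329337 , -0.71866852, -0.54413599],
       [-0.29570133,  0.45701147, -0.83886903]]), 't': array([-0.48952417, -0.21678199,  1.09946894])}
side {'vfov': 44.384037617235364, 'cx': 254.89316931643526, 'cy': 183.9263326578178, 'R': array([[ 0.93758058, -0.3476061 , -0.01061428],
       [-0.23938316, -0.62293514, -0.74474661],
       [ 0.25226645,  0.70080084, -0.66726293]]), 't': array([-0.5521955 ,  0.20185429,  1.41376937])}
wrist {'vfov': 69.28668093194752, 'cx': 256.46186440015964, 'cy': 196.75862537297778, 'R': array([[ 0.34406084,  0.93894524, -0.00199492],
       [ 0.904956  , -0.33103806,  0.26733582],
       [ 0.2503533 , -0.0937851 , -0.96360136]]), 't': array([-0.67406516, -0.03351979,  0.37849783])}
```

View pics/scene0.png

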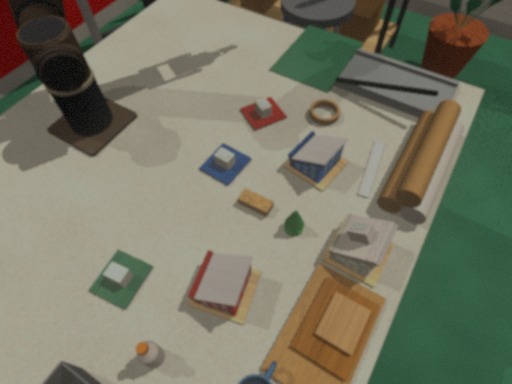

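View pics/side0.png

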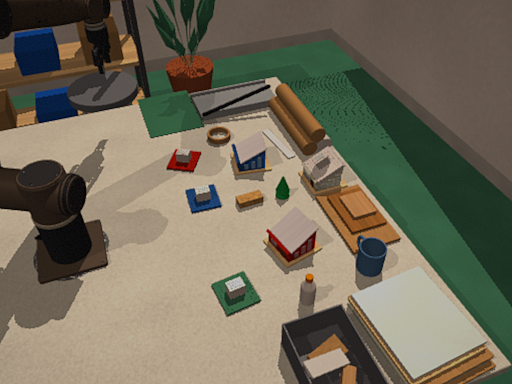

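View pics/wrist0.png

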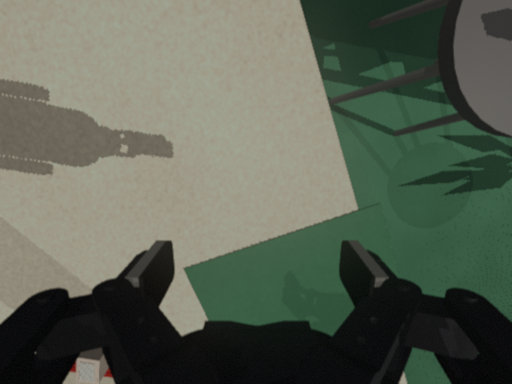

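The scene camera shows the red roof at about (263,115), blue roof (225,163), red house (222,285) and blue house (317,157). The green roof is at (121,277) and should be left alone. Next I'll measure.

```bash
cat > h.py <<'E'
import numpy as np,cv2
def K(c):
    f=192/np.tan(np.radians(c['vfov']/2)); return np.array([[f,0,c['cx']],[0,f,c['cy']],[0,0,1]])
def proj(c,X):
    X=np.atleast_2d(X); p=(K(c)@(c['R']@X.T+np.array(c['t'])[:,None])).T; return p[:,:2]/p[:,2:]
def unproj(c,uv,z):
    uv=np.atleast_2d(uv).astype(float); d=np.linalg.inv(K(c))@np.c_[uv,np.ones(len(uv))].T
    R=c['R'];C=-R.T@c['t'];D=(R.T@d).T; s=(z-C[2])/D[:,2]; return C+D*s[:,None]
def cmask(im,col):
    h=cv2.cvtColor(im,cv2.COLOR_RGB2HSV);H,S,V=h[...,0],h[...,1],h[...,2]
    if col=='red': m=((H<6)|(H>172))&(S>150)&(V>60)
    if col=='blue': m=(H>105)&(H<125)&(S>120)&(V>40)
    if col=='green': m=(H>60)&(H<90)&(S>110)
    return m.astype(np.uint8)
def comp(m,uv,r=6):
    n,l,st,ce=cv2.connectedComponentsWithStats(m,connectivity=8)
    d=[(np.min(np.hypot(*(np.argwhere(l==i)[:,::-1]-uv).T)),i) for i in range(1,n) if st[i,4]>40]
    d.sort(); return (l==d[0][1]).astype(np.uint8)
E
python3 - <<'E'
from h import *
from plant import vision
sg={'scene':{'red':(263,118),'blue':(225,168)},'side':{'red':(183,165),'blue':(203,203)}}
for n in sg:
    c=vision.get_calibration(n); im=cv2.imread(f'pics/{n}0.png')[...,::-1].copy()
    for col,uv in sg[n].items():
        m=comp(cmask(im,col),uv)
        p=np.argwhere(m)[:,::-1]
        W=unproj(c,p,0.007)[:,:2]
        r=cv2.minAreaRect((W*1000).astype(np.float32))
        print(n,col,m.sum(),r)
im=cv2.imread('pics/scene0.png')
A=cv2.resize(im[235:335,160:280],None,fx=5,fy=5,interpolation=cv2.INTER_CUBIC)
cv2.imwrite('pics/redh_scene.png',A)
A=cv2.resize(im[115:200,260:370],None,fx=6,fy=6,interpolation=cv2.INTER_CUBIC)
cv2.imwrite('pics/blueh_scene.png',A)
im=cv2.imread('pics/side0.png')
A=cv2.resize(im[200:280,250:340],None,fx=7,fy=7,interpolation=cv2.INTER_CUBIC)
cv2.imwrite('pics/redh_side.png',A)
A=cv2.resize(im[125:185,215:285],None,fx=9,fy=9,interpolation=cv2.INTER_CUBIC)
cv2.imwrite('pics/blueh_side.png',A)
E
```

```text
scene red 377 ((422.1181335449219, 293.306640625), (103.35857391357422, 90.8301010131836), 58.71684265136719)Traceback (most recent call last):
  File "<stdin>", line 7, in <module>
  File "h.py", line 18, in comp
    d.sort(); return (l==d[0][1]).astype(np.uint8)
                         ~^^^
IndexError: list index out of range
```

```bash
sed -i "s/(H>105)&(H<125)&(S>120)&(V>40)/(H>100)\&(H<130)\&(S>110)\&(V>30)/; s/(S>150)&(V>60)/(S>130)\&(V>50)/" h.py
python3 - <<'E'
from h import *
from plant import vision
im=cv2.imread('pics/scene0.png'); h=cv2.cvtColor(im,cv2.COLOR_BGR2HSV); print(h[170,222],h[160,210],h[118,255])
sg={'scene':{'red':(263,118),'blue':(222,170)},'side':{'red':(183,165),'blue':(203,203)}}
for n in sg:
    c=vision.get_calibration(n); im=cv2.imread(f'pics/{n}0.png')[...,::-1].copy()
    for col,uv in sg[n].items():
      try:
        m=comp(cmask(im,col),uv)
        p=np.argwhere(m)[:,::-1]
        W=unproj(c,p,0.007)[:,:2]
        r=cv2.minAreaRect((W*1000).astype(np.float32))
        print(n,col,m.sum(),r)
      except Exception as e: print(n,col,e)
im=cv2.imread('pics/scene0.png')
A=cv2.resize(im[235:335,160:280],None,fx=5,fy=5,interpolation=cv2.INTER_CUBIC)
cv2.imwrite('pics/redh_scene.png',A)
A=cv2.resize(im[115:200,260:370],None,fx=6,fy=6,interpolation=cv2.INTER_CUBIC)
cv2.imwrite('pics/blueh_scene.png',A)
im=cv2.imread('pics/side0.png')
A=cv2.resize(im[200:280,250:340],None,fx=7,fy=7,interpolation=cv2.INTER_CUBIC)
cv2.imwrite('pics/redh_side.png',A)
A=cv2.resize(im[125:185,215:285],None,fx=9,fy=9,interpolation=cv2.INTER_CUBIC)
cv2.imwrite('pics/blueh_side.png',A)
E
```

```text
[109  76  81] [109 114 107] [  5 130  86]
scene red 470 ((421.6377258300781, 294.1463317871094), (106.32555389404297, 95.29454040527344), 59.0195426940918)
scene blue 139 ((437.2862243652344, 44.895912170410156), (38.88081359863281, 74.29566955566406), 85.2696304321289)
side red 364 ((422.03216552734375, 296.06024169921875), (113.21464538574219, 100.27281188964844), 59.377532958984375)
side blue 465 ((431.276611328125, 75.5795669555664), (112.06375122070312, 98.07181549072266), 86.78558349609375)
```

View pics/redh_scene.png

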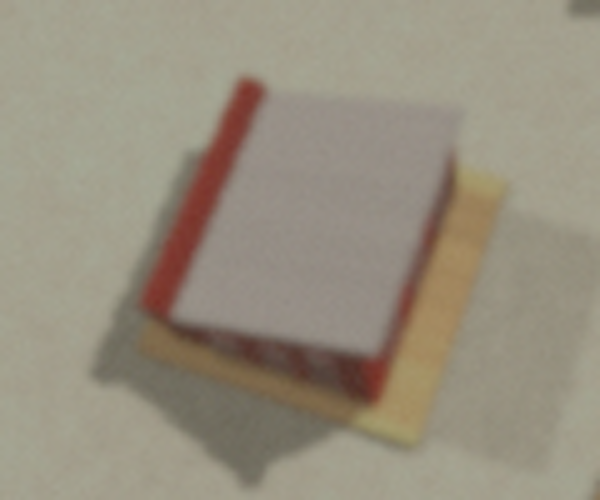

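View pics/blueh_scene.png

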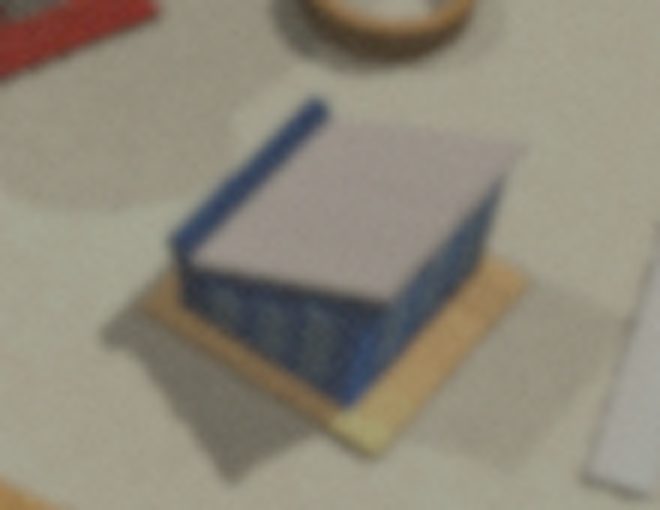

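View pics/redh_side.png

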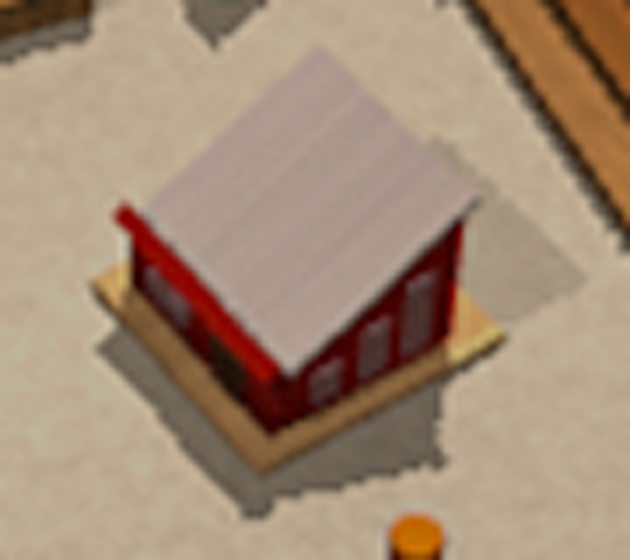

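View pics/blueh_side.png

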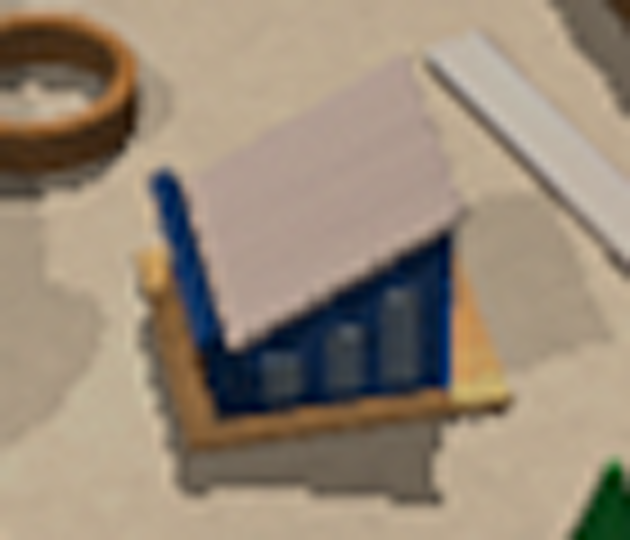

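```bash
cat > fit.py <<'E'
from h import *
from plant import vision
from scipy.optimize import least_squares
c28,s28=np.cos(np.radians(28)),np.sin(np.radians(28))
def P(k):
    a,b=k[1],k[2]; sx=1 if a=='b' else -1; sy=1 if b=='+' else -1
    if k[0]=='d': return [sx*.053*c28,sy*.054,.095 if sx>0 else .045]
    return [sx*.065,sy*.0625,.006 if k[0]=='t' else 0]
D={'red':{'side':(7,250,200,{'db+':(318,48),'db-':(478,200),'de-':(288,375),'de+':(140,212),'0e-':(265,472),'te+':(92,285),'0b-':(503,342)}),
 'scene':(5,160,235,{'de+':(265,93),'de-':(172,320),'db-':(380,358),'db+':(465,108),'0b-':(415,447),'tb+':(508,180)})},
'blue':{'side':(9,215,125,{'db+':(408,58),'db-':(465,210),'de-':(232,348),'de+':(190,178),'0e-':(195,449),'te+':(138,252),'0b-':(510,405)}),
 'scene':(6,260,115,{'de+':(330,120),'de-':(190,262),'db-':(388,300),'db+':(522,148),'0b-':(372,460),'tb+':(525,275)})}}
cal={n:vision.get_calibration(n) for n in('side','scene')}
for h in D:
  for cams in (('side',),('scene',),('side','scene')):
    def res(p):
        o=[]
        for n in cams:
            s,u0,v0,pts=D[h][n]
            X=np.array([P(k) for k in pts]); uv=(np.array(list(pts.values()))+.5)/s-.5+[u0,v0]
            c,si=np.cos(p[2]),np.sin(p[2]); 
            X=X.copy(); X[:,0]+=p[3]*np.array([k[0]=='d' for k in pts])
            W=np.c_[p[0]+c*X[:,0]-si*X[:,1],p[1]+si*X[:,0]+c*X[:,1],X[:,2]]
            o.append(proj(cal[n],W)-uv)
        return np.concatenate(o)
    x0=[.6,-.1 if h=='red' else .2,0,0]
    r=least_squares(lambda p:np.r_[res(p).ravel(),p[3]/.005],x0,loss='soft_l1')
    print(h,cams,np.round(r.x,4),np.round(np.degrees(r.x[2]),1)); print(np.round(res(r.x),1).tolist())
E
python3 fit.py
```

```text
red ('side',) [ 6.299e-01 -2.130e-01  2.317e-01 -3.000e-04] 13.3
[[-0.0, -0.6], [0.0, -0.4], [0.2, 0.2], [-0.4, 0.3], [-0.3, 1.0], [-0.0, -0.7], [0.6, 0.1]]
red ('scene',) [ 0.6274 -0.2143  0.2354  0.0029] 13.5
[[0.7, -0.0], [0.1, 0.3], [-0.7, -0.4], [-0.1, -0.2], [0.4, 0.8], [-0.3, -0.3]]
red ('side', 'scene') [ 0.6283 -0.214   0.2351  0.0017] 13.5
[[0.1, -0.5], [0.2, -0.4], [0.5, 0.3], [-0.2, 0.4], [-0.6, 1.4], [-0.4, -0.3], [0.3, 0.4], [0.6, -0.1], [0.1, 0.1], [-0.8, -0.5], [-0.1, -0.3], [0.9, 0.8], [0.1, -0.2]]
blue ('side',) [ 0.6481  0.2064 -0.1542  0.0007] -8.8
[[0.1, -0.8], [0.3, 0.1], [-0.1, -0.4], [-0.6, 0.3], [-0.4, 0.5], [0.2, -0.3], [0.4, 0.3]]
blue ('scene',) [ 0.6425  0.2025 -0.1331  0.0036] -7.6
[[-0.2, -0.1], [-0.1, 0.3], [-0.4, -0.1], [0.8, -1.1], [-0.0, 0.3], [0.1, 0.3]]
blue ('side', 'scene') [ 0.6445  0.2032 -0.1432  0.0024] -8.2
[[-0.3, -0.2], [0.2, 0.7], [-0.1, 0.4], [-1.0, 1.0], [-0.9, 1.4], [-0.6, 0.6], [-0.1, 1.0], [0.4, -0.2], [0.3, -0.0], [-0.2, -0.2], [1.3, -0.9], [0.4, 0.4], [0.9, 0.7]]
```

```bash
cat > plan.py <<'E'
import sys,numpy as np
from plant import monitor
def pose():
    s=monitor.get_state(); q=s['tcp_rot']
    from scipy.spatial.transform import Rotation as R
    return s,R.from_quat(q).as_matrix()
def plan(tx,ty,tz,ydeg=None,n=8,cap=.04):
    s,M=pose(); p=s['eef_pos']; yd=np.degrees(np.arctan2(M[1,1],M[0,1]))
    d=np.array([tx,ty,tz])-p; dl=0
    if ydeg is not None:
        dl=(ydeg-yd+90)%180-90
    k=max(n,int(np.ceil(np.linalg.norm(d)/cap)),int(np.ceil(abs(dl)/6.8)))
    sp=-np.radians(dl)/k
    print('t',round(s['time'],2),'p',np.round(p,4),'yaw_y',round(yd,2),'tilt',np.round(M[:2,2],4),'F',np.round(s['contact_force'],1),'open',round(s['opening'],3),'q6',round(s['qpos'][5],2))
    print('dxyz',np.round(d*1000,1),'dl',round(dl,2),'rows',k,'tool total',np.round(M.T@d*1000,1))
    for i in range(k):
        a=np.radians(dl*i/k); c,si=np.cos(a),np.sin(a)
        Rz=np.array([[c,-si,0],[si,c,0],[0,0,1]])
        v=(Rz@M).T@(d/k); print([round(float(x),4) for x in v]+[round(float(sp),4)],end=', ')
    print()
if __name__=='__main__':
    a=[float(x) for x in sys.argv[1:]]
    plan(*a[:3],*(a[3:4]),*( [int(a[4])] if len(a)>4 else []))
E
python3 plan.py .415 .30 .24 59 16
```

```text
t 0.15 p [0.2311 0.6337 0.2412] yaw_y 69.96 tilt [-0.0009 -0.0016] F [0.4 0.1 0.4] open 0.997 q6 -0.15
dxyz [ 183.9 -333.7   -1.2] dl -10.96 rows 16 tool total [-287.2 -250.5    1.6]
[-0.0179, -0.0157, 0.0001, 0.012], [-0.0181, -0.0154, 0.0001, 0.012], [-0.0183, -0.0152, 0.0001, 0.012], [-0.0185, -0.015, 0.0001, 0.012], [-0.0187, -0.0148, 0.0001, 0.012], [-0.0189, -0.0146, 0.0001, 0.012], [-0.019, -0.0143, 0.0001, 0.012], [-0.0192, -0.0141, 0.0001, 0.012], [-0.0194, -0.0139, 0.0001, 0.012], [-0.0195, -0.0136, 0.0001, 0.012], [-0.0197, -0.0134, 0.0001, 0.012], [-0.0198, -0.0132, 0.0001, 0.012], [-0.02, -0.0129, 0.0001, 0.012], [-0.0202, -0.0127, 0.0001, 0.012], [-0.0203, -0.0124, 0.0001, 0.012], [-0.0205, -0.0122, 0.0001, 0.012],
```

Emit:
jog_arm:
  series:
    - [-0.018,-0.016,0,0.012]
    - [-0.018,-0.015,0,0.012]
    - [-0.018,-0.015,0,0.012]
    - [-0.0185,-0.015,0,0.012]
    - [-0.019,-0.015,0,0.012]
    - [-0.019,-0.0145,0,0.012]
    - [-0.019,-0.0145,0,0.012]
    - [-0.019,-0.014,0,0.012]

```text
time: 0.82
eef_pos: [0.322, 0.462, 0.2366]
tcp_rot: [0.219, 0.976, -0.003, -0.002]
contact_force: [-0.5, 0.6, 0.2]
opening: 0.998
```

```bash
python3 plan.py .415 .30 .24 59 8
```

```text
t 0.82 p [0.322  0.462  0.2366] yaw_y 64.66 tilt [-0.0057 -0.0058] F [-0.5  0.6  0.2] open 0.998 q6 -0.35
dxyz [  93.  -162.     3.4] dl -5.66 rows 8 tool total [-153.4 -106.7   -3. ]
[-0.0192, -0.0133, -0.0004, 0.0123], [-0.0193, -0.0131, -0.0004, 0.0123], [-0.0195, -0.0129, -0.0004, 0.0123], [-0.0197, -0.0126, -0.0004, 0.0123], [-0.0198, -0.0124, -0.0004, 0.0123], [-0.02, -0.0121, -0.0004, 0.0123], [-0.0201, -0.0119, -0.0004, 0.0123], [-0.0203, -0.0116, -0.0004, 0.0123],
```

Tracking is good.

Emit:
jog_arm:
  series:
    - [-0.0192,-0.0133,0,0.0123]
    - [-0.0193,-0.0131,0,0.0123]
    - [-0.0195,-0.013,0,0.0123]
    - [-0.0197,-0.0126,0,0.0123]
    - [-0.02,-0.0124,0,0.0123]
    - [-0.02,-0.012,0,0.0123]
    - [-0.02,-0.012,0,0.0123]
    - [-0.02,-0.012,-0.003,0.0123]
  grip: 0.06

```text
time: 1.48
eef_pos: [0.4156, 0.2895, 0.2367]
tcp_rot: [0.269, 0.963, -0.006, -0.004]
contact_force: [-1.2, 0.2, -0.2]
opening: 0.7
```

```bash
cat > wr.py <<'E'
import sys
from h import *
from plant import vision,monitor
import pickle
c=vision.get_calibration('wrist'); im=vision.read_camera('wrist')
n=sys.argv[1]; cv2.imwrite(f'pics/{n}.png',im[...,::-1]); pickle.dump((c,im),open(f'pics/{n}.pkl','wb'))
s=monitor.get_state(); print(s['time'],s['eef_pos'],s['tcp_rot'],s['dq'].round(3))
E
python3 wr.py w1
```

```text
1.5333 [0.41779556 0.2868575  0.23765549] [ 0.27033645  0.9627421  -0.0064047  -0.00219766] [ 0.054  0.007 -0.019  0.044 -0.011  0.076]
```

View pics/w1.png

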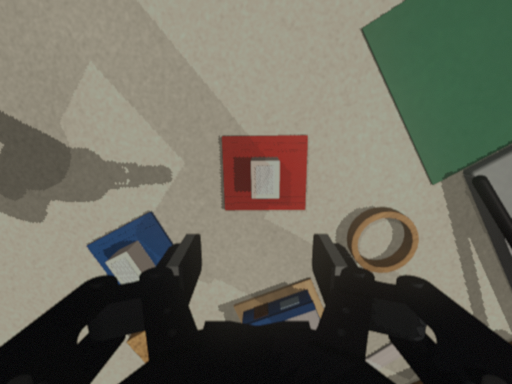

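```bash
cat > roof.py <<'E'
import sys,pickle
from h import *
n,col,u,v=sys.argv[1],sys.argv[2],int(sys.argv[3]),int(sys.argv[4])
c,im=pickle.load(open(f'pics/{n}.pkl','rb'))
m=comp(cmask(im,col),(u,v)); m=cv2.morphologyEx(m,cv2.MORPH_OPEN,np.ones((3,3),np.uint8))
p=np.argwhere(m)[:,::-1]
for z in (.004,.008):
    r=cv2.minAreaRect((unproj(c,p,z)[:,:2]*1000).astype(np.float32)); print(z,r)
h=cv2.cvtColor(im,cv2.COLOR_RGB2HSV)
C=np.array(r[0])/1000
hull=cv2.convexHull(p.astype(np.int32)); f=np.zeros_like(m); cv2.fillConvexPoly(f,hull,1)
w=((h[...,1]<70)&(h[...,2]>110)&(f>0)).astype(np.uint8)
w=comp(w,proj(c,[[C[0],C[1],.04]])[0]); q=np.argwhere(w)[:,::-1]
print('sky z44',cv2.minAreaRect((unproj(c,q,.044)[:,:2]*1000).astype(np.float32)))
E
python3 roof.py w1 red 232 150
```

```text
0.004 ((419.8489074707031, 295.7085876464844), (110.02957916259766, 98.36833953857422), 58.93909454345703)
0.008 ((419.18072509765625, 296.0408935546875), (108.82124328613281, 97.2880630493164), 58.939090728759766)
sky z44 ((419.4275207519531, 296.235107421875), (33.41574478149414, 46.047183990478516), 58.80378341674805)
```

```bash
python3 plan.py .4198 .296 .06 58.9 8
```

```text
t 1.53 p [0.4178 0.2869 0.2377] yaw_y 58.63 tilt [-0.0077 -0.0111] F [ 1.9 -0.4 -0.6] open 0.704 q6 -0.62
dxyz [   2.     9.1 -177.7] dl 0.27 rows 8 tool total [  2.9  11.3 177.5]
[0.0004, 0.0014, 0.0222, -0.0006], [0.0004, 0.0014, 0.0222, -0.0006], [0.0004, 0.0014, 0.0222, -0.0006], [0.0004, 0.0014, 0.0222, -0.0006], [0.0004, 0.0014, 0.0222, -0.0006], [0.0004, 0.0014, 0.0222, -0.0006], [0.0004, 0.0014, 0.0222, -0.0006], [0.0004, 0.0014, 0.0222, -0.0006],
```

Emit:
jog_arm:
  series:
    - [0.001,0.003,0.02,0]
    - [0.001,0.003,0.024,0]
    - [0.001,0.003,0.026,0]
    - [0,0.002,0.026,0]
    - [0,0,0.026,0]
    - [0,0,0.026,0]
    - [0,0,0.02,0]
    - [0,0,0.01,0]

```text
time: 2.2
eef_pos: [0.4255, 0.2956, 0.0579]
tcp_rot: [0.274, 0.962, -0.002, 0.003]
contact_force: [-0.7, 0.3, -0.2]
opening: 0.7
```

```bash
python3 plan.py .4198 .296 .024 58.9 8
```

```text
t 2.2 p [0.4255 0.2956 0.0579] yaw_y 58.23 tilt [ 0.0048 -0.0058] F [-0.7  0.3 -0.2] open 0.7 q6 -0.6
dxyz [ -5.7   0.4 -33.9] dl 0.67 rows 8 tool total [ 5.3 -2.6 33.9]
[0.0007, -0.0003, 0.0042, -0.0015], [0.0007, -0.0003, 0.0042, -0.0015], [0.0007, -0.0003, 0.0042, -0.0015], [0.0007, -0.0003, 0.0042, -0.0015], [0.0007, -0.0003, 0.0042, -0.0015], [0.0007, -0.0003, 0.0042, -0.0015], [0.0007, -0.0003, 0.0042, -0.0015], [0.0007, -0.0003, 0.0042, -0.0015],
```

Emit:
jog_arm:
  series:
    - [0.0015,-0.0006,0.006,-0.003]
    - [0.0015,-0.0006,0.007,-0.003]
    - [0.0012,-0.0006,0.007,-0.003]
    - [0.0005,-0.0005,0.007,-0.003]
    - [0,0,0.005,0]
    - [0,0,0.002,0]
    - [0,0,0,0]
    - [0,0,0,0]

```text
time: 2.87
eef_pos: [0.4206, 0.2968, 0.022]
tcp_rot: [0.267, 0.964, -0.002, 0.004]
contact_force: [-0.7, 0.2, 0.8]
opening: 0.705
```

```bash
python3 plan.py .4198 .296 .024 58.9 8;python3 wr.py w2
```

```text
t 2.87 p [0.4206 0.2968 0.022 ] yaw_y 59.03 tilt [ 0.0063 -0.005 ] F [-0.7  0.2  0.8] open 0.705 q6 -0.6
dxyz [-0.8 -0.8  2. ] dl -0.13 rows 8 tool total [ 0.3 -1.2 -2. ]
[0.0, -0.0001, -0.0002, 0.0003], [0.0, -0.0001, -0.0002, 0.0003], [0.0, -0.0001, -0.0002, 0.0003], [0.0, -0.0001, -0.0002, 0.0003], [0.0, -0.0001, -0.0002, 0.0003], [0.0, -0.0001, -0.0002, 0.0003], [0.0, -0.0001, -0.0002, 0.0003], [0.0, -0.0001, -0.0002, 0.0003], 
2.9167 [0.42074663 0.29691785 0.02221742] [ 0.26698616  0.96369155 -0.0014662   0.00385332] [-0.001 -0.003 -0.     0.001 -0.     0.001]
```

View pics/w2.png

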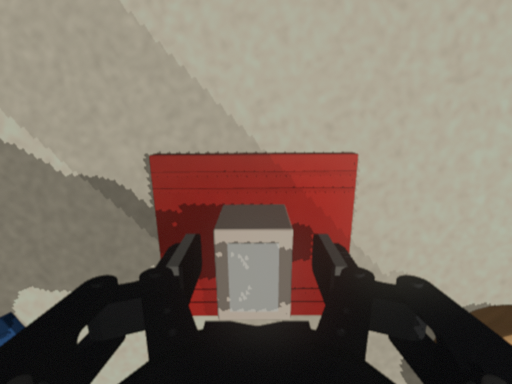

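Emit:
jog_arm:
  series:
    - [0,0,-0.002,0]
    - [0,0,0,0]
    - [0,0,0,0]
    - [0,0,0,0]
    - [0,0,0,0]
    - [0,0,0,0]
    - [0,0,0,0]
    - [0,0,0,0]
  grip: 0.02
  grip_force: 40

```text
time: 3.58
eef_pos: [0.4212, 0.297, 0.0254]
tcp_rot: [0.267, 0.964, -0.001, 0.004]
contact_force: [-0.3, -0.4, 0.2]
opening: 0.39
```

```bash
python3 plan.py .4198 .296 .10 58.9 8
```

```text
t 3.58 p [0.4212 0.297  0.0254] yaw_y 59.02 tilt [ 0.008  -0.0044] F [-0.3 -0.4  0.2] open 0.39 q6 -0.6
dxyz [-1.4 -1.  74.6] dl -0.12 rows 8 tool total [  0.   -1.5 -74.6]
[0.0, -0.0002, -0.0093, 0.0003], [0.0, -0.0002, -0.0093, 0.0003], [0.0, -0.0002, -0.0093, 0.0003], [0.0, -0.0002, -0.0093, 0.0003], [0.0, -0.0002, -0.0093, 0.0003], [0.0, -0.0002, -0.0093, 0.0003], [0.0, -0.0002, -0.0093, 0.0003], [0.0, -0.0002, -0.0093, 0.0003],
```

Emit:
jog_arm:
  series:
    - [0,0,-0.008,0]
    - [0,0,-0.016,0]
    - [0,0,-0.024,0]
    - [0,0,-0.03,0]
    - [0,0,-0.034,0]
    - [0,0,-0.034,0]
    - [0,0,-0.034,0]
    - [0,0,-0.03,0]

```text
time: 4.25
eef_pos: [0.4122, 0.2946, 0.2345]
tcp_rot: [0.267, 0.964, -0.01, -0.006]
contact_force: [0.5, 0.1, -1.5]
opening: 0.394
```

```bash
python3 plan.py .56 -.10 .25 76 16; python3 wr.py w3;python3 - <<'E'
from h import *
from plant import vision
cv2.imwrite('pics/side1.png',cv2.resize(vision.read_camera('side')[60:220,100:300,::-1],None,fx=3,fy=3))
E
```

```text
t 4.25 p [0.4122 0.2946 0.2345] yaw_y 59.0 tilt [-0.017  -0.0152] F [ 0.5  0.1 -1.5] open 0.394 q6 -0.6
dxyz [ 147.8 -394.6   15.5] dl 17.0 rows 16 tool total [-329.8 -262.4  -12. ]
[-0.0206, -0.0164, -0.0008, -0.0185], [-0.0203, -0.0168, -0.0007, -0.0185], [-0.02, -0.0172, -0.0007, -0.0185], [-0.0197, -0.0175, -0.0007, -0.0185], [-0.0193, -0.0179, -0.0007, -0.0185], [-0.019, -0.0182, -0.0007, -0.0185], [-0.0187, -0.0186, -0.0007, -0.0185], [-0.0183, -0.0189, -0.0007, -0.0185], [-0.018, -0.0193, -0.0007, -0.0185], [-0.0176, -0.0196, -0.0007, -0.0185], [-0.0172, -0.0199, -0.0007, -0.0185], [-0.0169, -0.0202, -0.0006, -0.0185], [-0.0165, -0.0205, -0.0006, -0.0185], [-0.0161, -0.0208, -0.0006, -0.0185], [-0.0157, -0.0211, -0.0006, -0.0185], [-0.0153, -0.0214, -0.0006, -0.0185], 
4.3 [0.41534867 0.29623284 0.24207603] [ 0.26713111  0.96364218 -0.00569268 -0.00152069] [-0.003  0.026 -0.019  0.002 -0.161  0.001]
```

View pics/w3.png

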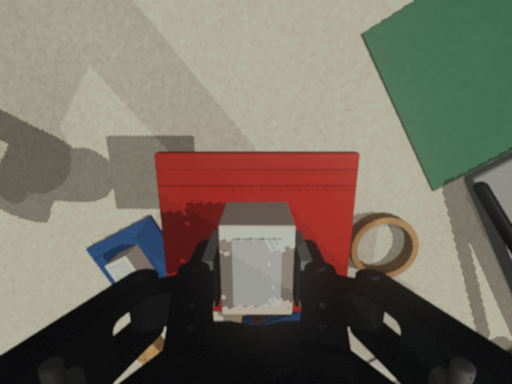

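View pics/side1.png

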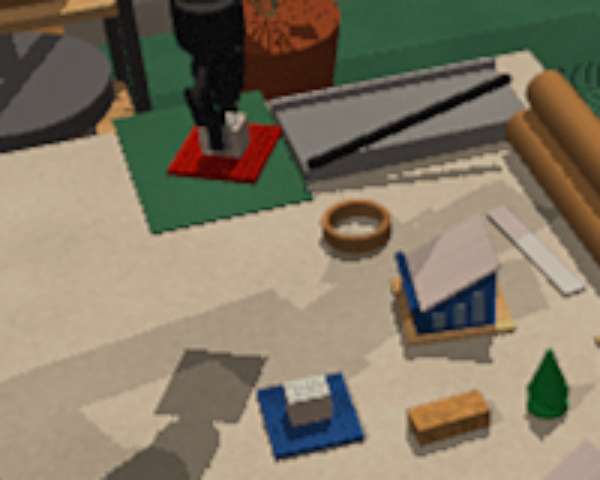

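```bash
python3 plan.py .725 -.19 .25 103.4 20
```

```text
t 4.35 p [0.4155 0.2962 0.2396] yaw_y 59.01 tilt [-0.0055 -0.01  ] F [-0.5 -0.3 -2.1] open 0.392 q6 -0.6
dxyz [ 309.5 -486.2   10.4] dl 44.39 rows 20 tool total [-515.7 -257.5   -7.2]
[-0.0258, -0.0129, -0.0004, -0.0387], [-0.0253, -0.0139, -0.0004, -0.0387], [-0.0247, -0.0148, -0.0003, -0.0387], [-0.0241, -0.0158, -0.0003, -0.0387], [-0.0235, -0.0167, -0.0003, -0.0387], [-0.0228, -0.0176, -0.0003, -0.0387], [-0.0221, -0.0185, -0.0003, -0.0387], [-0.0214, -0.0193, -0.0003, -0.0387], [-0.0206, -0.0201, -0.0003, -0.0387], [-0.0198, -0.0209, -0.0003, -0.0387], [-0.019, -0.0217, -0.0003, -0.0387], [-0.0182, -0.0224, -0.0003, -0.0387], [-0.0173, -0.0231, -0.0002, -0.0387], [-0.0164, -0.0237, -0.0002, -0.0387], [-0.0154, -0.0243, -0.0002, -0.0387], [-0.0145, -0.0249, -0.0002, -0.0387], [-0.0135, -0.0255, -0.0002, -0.0387], [-0.0125, -0.026, -0.0002, -0.0387], [-0.0115, -0.0264, -0.0002, -0.0387], [-0.0105, -0.0269, -0.0002, -0.0387],
```

Emit:
jog_arm:
  series:
    - [-0.014,-0.007,-0.001,-0.039]
    - [-0.022,-0.012,-0.001,-0.039]
    - [-0.0247,-0.0148,-0.001,-0.039]
    - [-0.024,-0.016,-0.001,-0.039]
    - [-0.0235,-0.0167,-0.001,-0.039]
    - [-0.0228,-0.0176,0,-0.039]
    - [-0.022,-0.0185,0,-0.039]
    - [-0.0214,-0.0193,0,-0.039]

```text
time: 5.02
eef_pos: [0.5282, 0.114, 0.2404]
tcp_rot: [0.102, 0.995, -0.005, -0.007]
contact_force: [-0.0, 0.6, -2.1]
opening: 0.388
```

```bash
python3 plan.py .725 -.19 .25 103.4 14
```

```text
t 5.02 p [0.5282 0.114  0.2404] yaw_y 78.35 tilt [-0.0148 -0.0077] F [-0.   0.6 -2.1] open 0.388 q6 -1.34
dxyz [ 196.8 -304.     9.6] dl 25.05 rows 14 tool total [-254.1 -258.1  -10.1]
[-0.0181, -0.0184, -0.0007, -0.0312], [-0.0176, -0.019, -0.0007, -0.0312], [-0.017, -0.0195, -0.0007, -0.0312], [-0.0163, -0.0201, -0.0007, -0.0312], [-0.0157, -0.0206, -0.0007, -0.0312], [-0.0151, -0.021, -0.0007, -0.0312], [-0.0144, -0.0215, -0.0006, -0.0312], [-0.0137, -0.0219, -0.0006, -0.0312], [-0.013, -0.0224, -0.0006, -0.0312], [-0.0123, -0.0227, -0.0006, -0.0312], [-0.0116, -0.0231, -0.0006, -0.0312], [-0.0109, -0.0235, -0.0006, -0.0312], [-0.0101, -0.0238, -0.0006, -0.0312], [-0.0094, -0.0241, -0.0006, -0.0312],
```

Emit:
jog_arm:
  series:
    - [-0.0181,-0.0184,-0.001,-0.031]
    - [-0.0176,-0.019,-0.001,-0.031]
    - [-0.017,-0.0195,-0.001,-0.031]
    - [-0.0163,-0.02,-0.001,-0.031]
    - [-0.0157,-0.0206,-0.001,-0.031]
    - [-0.015,-0.021,-0.001,-0.031]
    - [-0.0144,-0.0215,-0.001,-0.031]
    - [-0.0137,-0.022,-0.001,-0.031]

```text
time: 5.68
eef_pos: [0.6388, -0.0688, 0.2338]
tcp_rot: [-0.028, 0.999, -0.001, -0.018]
contact_force: [-0.1, -0.1, -1.1]
opening: 0.39
```

```bash
python3 plan.py .725 -.19 .25 103.4 8
```

```text
t 5.68 p [ 0.6388 -0.0688  0.2338] yaw_y 93.18 tilt [-0.0367 -0.0036] F [-0.1 -0.1 -1.1] open 0.39 q6 -1.88
dxyz [  86.2 -121.2   16.2] dl 10.22 rows 8 tool total [ -78.7 -125.9  -18.9]
[-0.0098, -0.0157, -0.0024, -0.0223], [-0.0095, -0.0159, -0.0023, -0.0223], [-0.0091, -0.0162, -0.0023, -0.0223], [-0.0088, -0.0164, -0.0023, -0.0223], [-0.0084, -0.0166, -0.0023, -0.0223], [-0.008, -0.0167, -0.0023, -0.0223], [-0.0077, -0.0169, -0.0023, -0.0223], [-0.0073, -0.0171, -0.0023, -0.0223],
```

Emit:
jog_arm:
  series:
    - [-0.012,-0.019,-0.004,-0.026]
    - [-0.012,-0.02,-0.004,-0.026]
    - [-0.012,-0.02,-0.004,-0.026]
    - [-0.012,-0.021,-0.004,-0.026]
    - [-0.011,-0.018,-0.003,-0.026]
    - [-0.008,-0.012,0,-0.026]
    - [0,0,0,0]
    - [0,0,0,0]

```text
time: 6.35
eef_pos: [0.7172, -0.1795, 0.233]
tcp_rot: [-0.106, 0.994, 0.005, -0.029]
contact_force: [-0.1, 0.3, -2.8]
opening: 0.389
```

```bash
python3 plan.py .725 -.19 .25 103.4 8;python3 wr.py w4
```

```text
t 6.35 p [ 0.7172 -0.1795  0.233 ] yaw_y 102.2 tilt [-0.0596  0.004 ] F [-0.1  0.3 -2.8] open 0.389 q6 -2.16
dxyz [  7.8 -10.5  17. ] dl 1.2 rows 8 tool total [ -4.4 -11.7 -17.4]
[-0.0005, -0.0015, -0.0022, -0.0026], [-0.0005, -0.0015, -0.0022, -0.0026], [-0.0005, -0.0015, -0.0022, -0.0026], [-0.0005, -0.0015, -0.0022, -0.0026], [-0.0005, -0.0015, -0.0022, -0.0026], [-0.0005, -0.0015, -0.0022, -0.0026], [-0.0005, -0.0015, -0.0022, -0.0026], [-0.0005, -0.0015, -0.0022, -0.0026], 
6.4 [ 0.71686509 -0.17929769  0.23253843] [-0.1066224   0.9938389   0.00513206 -0.02982561] [ 0.014 -0.018  0.019 -0.     0.004  0.   ]
```

View pics/w4.png

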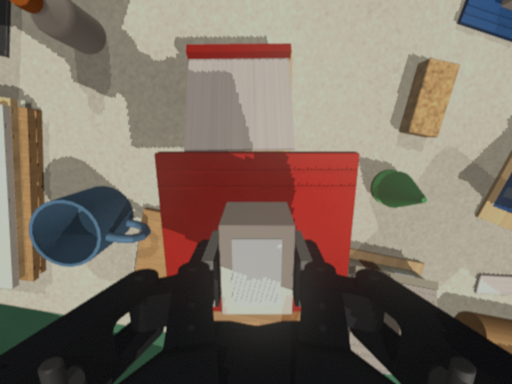

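Run:
```python
import pickle
from h import *
c,im=pickle.load(open('pics/w4.pkl','rb'))
A=cv2.resize(im[30:165,170:310],None,fx=4,fy=4,interpolation=cv2.INTER_CUBIC)
cv2.imwrite('pics/w4z.png',A[...,::-1])
print('cam',-c['R'].T@c['t'])
m=comp(cmask(im,'red'),(240,50)); p=np.argwhere(m)[:,::-1]; print(p.min(0),p.max(0))
for z in(.050,.055): print(cv2.minAreaRect((unproj(c,p,z)[:,:2]*1000).astype(np.float32)))
```

```text
cam [ 0.65898267 -0.19404779  0.36797087]
[186  44] [290  58]
((575.7675170898438, -226.3159942626953), (13.334555625915527, 109.21116638183594), 12.891207695007324)
((577.0761108398438, -225.80857849121094), (13.124838829040527, 107.49385833740234), 12.891207695007324)
```

View pics/w4z.png

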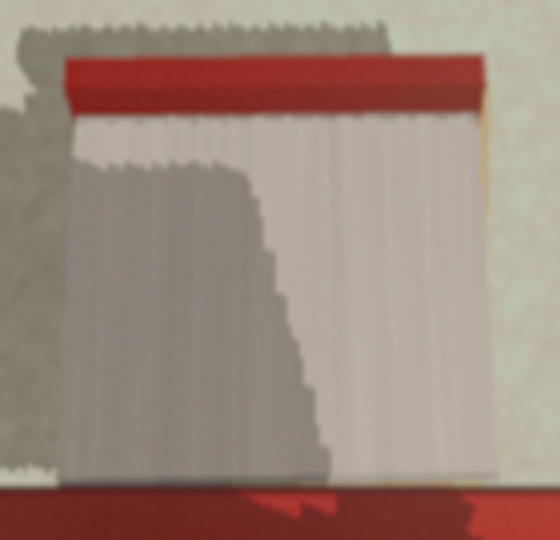

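Run:
```python
import pickle
from h import *
from scipy.optimize import least_squares
c,im=pickle.load(open('pics/w4.pkl','rb'))
print(c['R'][0])
uv=(np.array([(73,116),(479,112),(58,484),(498,478)])+.5)/4-.5+[170,30]
for z,q in((.045,uv[:2]),(.095,uv[2:])):
    W=unproj(c,q,z); print(W.round(4),np.linalg.norm(W[0]-W[1]))
h=.053*np.cos(np.radians(28)); s=np.sign(c['R'][0][1])
X=np.array([[-h,-s*.054,.045],[-h,s*.054,.045],[h,-s*.054,.095],[h,s*.054,.095]])
def f(p):
    C,S=np.cos(p[2]),np.sin(p[2]); return (proj(c,np.c_[p[0]+C*X[:,0]-S*X[:,1],p[1]+S*X[:,0]+C*X[:,1],X[:,2]])-uv).ravel()
r=least_squares(f,[.63,-.21,.23]); print(r.x,np.degrees(r.x[2]),r.fun.round(2))
```

```text
[-0.20995915  0.97757319  0.01636502]
[[ 0.5937 -0.2777  0.045 ]
 [ 0.5694 -0.1717  0.045 ]] 0.10877316940714503
[[ 0.6858 -0.2552  0.095 ]
 [ 0.6621 -0.1514  0.095 ]] 0.106511357847032
[ 0.62776376 -0.21399279  0.22593928] 12.94536728025291 [ 0.49  0.7  -0.29  0.59 -0.88 -0.5   0.7  -0.71]
```

```bash
python3 plan.py .6122 -.2176 .15 103 8
```

```text
t 6.4 p [ 0.7169 -0.1793  0.2325] yaw_y 102.22 tilt [-0.0604  0.0038] F [-0.9 -0.4 -3.5] open 0.391 q6 -2.16
dxyz [-104.7  -38.3  -82.5] dl 0.78 rows 8 tool total [105.4 -16.6  88.6]
[0.0132, -0.0021, 0.0111, -0.0017], [0.0132, -0.0021, 0.0111, -0.0017], [0.0132, -0.002, 0.0111, -0.0017], [0.0132, -0.002, 0.0111, -0.0017], [0.0132, -0.002, 0.0111, -0.0017], [0.0132, -0.002, 0.0111, -0.0017], [0.0132, -0.0019, 0.0111, -0.0017], [0.0132, -0.0019, 0.0111, -0.0017],
```

Emit:
jog_arm:
  series:
    - [0.012,-0.002,0.006,-0.002]
    - [0.016,-0.002,0.01,-0.002]
    - [0.02,-0.003,0.014,-0.002]
    - [0.02,-0.003,0.016,-0.002]
    - [0.02,-0.003,0.016,-0.002]
    - [0.012,-0.003,0.014,-0.002]
    - [0.005,0,0.009,0]
    - [0,0,0.002,0]

```text
time: 7.07
eef_pos: [0.6035, -0.2075, 0.1462]
tcp_rot: [-0.116, 0.993, 0.008, -0.032]
contact_force: [-1.0, 0.0, -3.1]
opening: 0.393
```

```bash
python3 plan.py .6122 -.2176 .125 103 8
```

```text
t 7.07 p [ 0.6035 -0.2075  0.1462] yaw_y 103.23 tilt [-0.065   0.0088] F [-1.   0.  -3.1] open 0.393 q6 -2.27
dxyz [  8.7 -10.1 -21.2] dl -0.23 rows 8 tool total [ -7.4 -12.3  20.5]
[-0.0009, -0.0015, 0.0026, 0.0005], [-0.0009, -0.0015, 0.0026, 0.0005], [-0.0009, -0.0015, 0.0026, 0.0005], [-0.0009, -0.0015, 0.0026, 0.0005], [-0.0009, -0.0015, 0.0026, 0.0005], [-0.0009, -0.0015, 0.0026, 0.0005], [-0.0009, -0.0015, 0.0026, 0.0005], [-0.0009, -0.0015, 0.0026, 0.0005],
```

Emit:
jog_arm:
  series:
    - [-0.0015,-0.003,0.002,0]
    - [-0.002,-0.003,0.003,0.001]
    - [-0.002,-0.003,0.004,0.001]
    - [-0.002,-0.003,0.004,0.001]
    - [-0.001,-0.001,0.004,0]
    - [0,0,0.003,0]
    - [0,0,0,0]
    - [0,0,0,0]

```text
time: 7.73
eef_pos: [0.6192, -0.2173, 0.1261]
tcp_rot: [-0.115, 0.993, 0.007, -0.029]
contact_force: [-0.1, 0.1, -2.5]
opening: 0.393
```

```bash
python3 plan.py .6122 -.2176 .118 103 8; python3 wr.py w5
```

```text
t 7.73 p [ 0.6192 -0.2173  0.1261] yaw_y 103.21 tilt [-0.0587  0.0068] F [-0.1  0.1 -2.5] open 0.393 q6 -2.28
dxyz [-7.  -0.3 -8.1] dl -0.21 rows 8 tool total [6.5 1.1 8.5]
[0.0008, 0.0001, 0.0011, 0.0005], [0.0008, 0.0001, 0.0011, 0.0005], [0.0008, 0.0001, 0.0011, 0.0005], [0.0008, 0.0001, 0.0011, 0.0005], [0.0008, 0.0001, 0.0011, 0.0005], [0.0008, 0.0001, 0.0011, 0.0005], [0.0008, 0.0001, 0.0011, 0.0005], [0.0008, 0.0001, 0.0011, 0.0005], 
7.7833 [ 0.61911057 -0.21720831  0.12612011] [-0.11524808  0.99289567  0.00680268 -0.02880612] [ 0.    -0.009  0.007 -0.     0.003 -0.001]
```

View pics/w5.png

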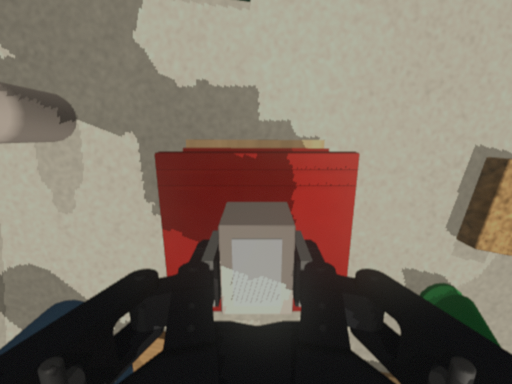

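Emit:
jog_arm:
  series:
    - [0.0015,0,0.001,0]
    - [0.0015,0,0.001,0]
    - [0.0015,0,0.001,0]
    - [0.001,0,0.001,0]
    - [0.0005,0,0.001,0]
    - [0,0,0.001,0]
    - [0,0,0,0]
    - [0,0,0,0]
  grip_force: 20

```text
time: 8.45
eef_pos: [0.6121, -0.2187, 0.1208]
tcp_rot: [-0.115, 0.993, 0.007, -0.028]
contact_force: [0.4, 0.6, -2.7]
opening: 0.39
```

```bash
python3 plan.py .6122 -.2176 .105 103 8
```

```text
t 8.45 p [ 0.6121 -0.2187  0.1208] yaw_y 103.2 tilt [-0.0579  0.0064] F [ 0.4  0.6 -2.7] open 0.39 q6 -2.28
dxyz [  0.1   1.1 -15.8] dl -0.2 rows 8 tool total [-1.2  0.8 15.8]
[-0.0002, 0.0001, 0.002, 0.0004], [-0.0002, 0.0001, 0.002, 0.0004], [-0.0002, 0.0001, 0.002, 0.0004], [-0.0002, 0.0001, 0.002, 0.0004], [-0.0002, 0.0001, 0.002, 0.0004], [-0.0002, 0.0001, 0.002, 0.0004], [-0.0002, 0.0001, 0.002, 0.0004], [-0.0002, 0.0001, 0.002, 0.0004],
```

Emit:
jog_arm:
  series:
    - [-0.0002,0.0001,0.0015,0]
    - [-0.0002,0.0001,0.002,0]
    - [-0.0002,0.0001,0.002,0]
    - [-0.0002,0.0001,0.002,0]
    - [-0.0002,0.0001,0.002,0]
    - [-0.0002,0.0001,0.002,0]
    - [0,0,0.001,0]
    - [0,0,0,0]

```text
time: 9.12
eef_pos: [0.6131, -0.2187, 0.1166]
tcp_rot: [-0.115, 0.993, 0.005, -0.029]
contact_force: [0.3, -0.6, -1.7]
opening: 0.392
```

```bash
python3 plan.py .6122 -.2176 .0915 103 8
cat > side.py <<'E'
import sys
from h import *
from plant import vision
n,u0,u1,v0,v1=sys.argv[1],*map(int,sys.argv[2:6])
cv2.imwrite(f'pics/{n}.png',cv2.resize(vision.read_camera('side')[v0:v1,u0:u1,::-1],None,fx=6,fy=6,interpolation=cv2.INTER_CUBIC))
E
python3 side.py s2 240 350 180 280
```

```text
t 9.12 p [ 0.6131 -0.2187  0.1166] yaw_y 103.21 tilt [-0.0591  0.0037] F [ 0.3 -0.6 -1.7] open 0.392 q6 -2.28
dxyz [ -0.9   1.1 -25.1] dl -0.21 rows 8 tool total [-0.8  0.8 25.1]
[-0.0001, 0.0001, 0.0031, 0.0005], [-0.0001, 0.0001, 0.0031, 0.0005], [-0.0001, 0.0001, 0.0031, 0.0005], [-0.0001, 0.0001, 0.0031, 0.0005], [-0.0001, 0.0001, 0.0031, 0.0005], [-0.0001, 0.0001, 0.0031, 0.0005], [-0.0001, 0.0001, 0.0031, 0.0005], [-0.0001, 0.0001, 0.0031, 0.0005],
```

View pics/s2.png

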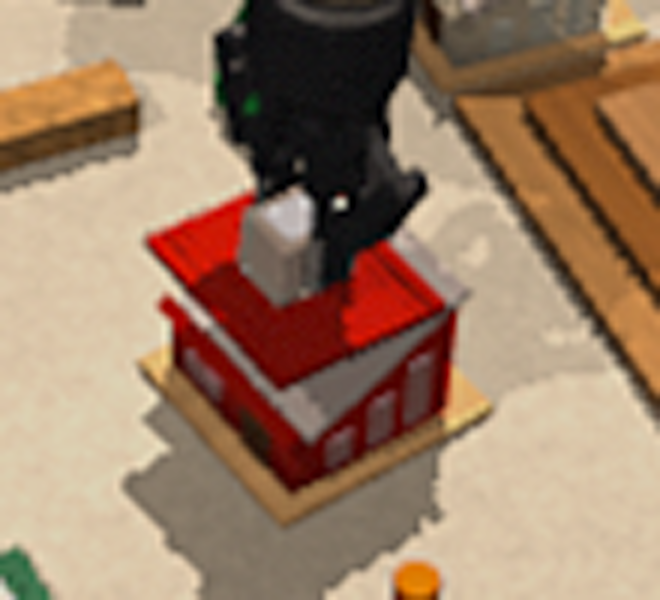

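Emit:
jog_arm:
  series:
    - [0,0,0.003,0]
    - [0,0,0.004,0]
    - [0,0,0.004,0]
    - [0,0,0.004,0]
    - [0,0,0.003,0]
    - [0,0,0.003,0]
    - [0,0,0,0]
    - [0,0,0,0]

```text
time: 9.83
eef_pos: [0.6131, -0.2189, 0.1153]
tcp_rot: [-0.116, 0.993, 0.005, -0.03]
contact_force: [-0.2, -0.2, -1.5]
opening: 0.389
```

```bash
python3 plan.py .6122 -.2176 .0915 103 8; python3 side.py s3 240 350 180 280
```

```text
t 9.83 p [ 0.6131 -0.2189  0.1153] yaw_y 103.27 tilt [-0.0616  0.0023] F [-0.2 -0.2 -1.5] open 0.389 q6 -2.28
dxyz [ -0.9   1.3 -23.8] dl -0.27 rows 8 tool total [-0.8  1.1 23.8]
[-0.0001, 0.0001, 0.003, 0.0006], [-0.0001, 0.0001, 0.003, 0.0006], [-0.0001, 0.0001, 0.003, 0.0006], [-0.0001, 0.0001, 0.003, 0.0006], [-0.0001, 0.0001, 0.003, 0.0006], [-0.0001, 0.0001, 0.003, 0.0006], [-0.0001, 0.0001, 0.003, 0.0006], [-0.0001, 0.0001, 0.003, 0.0006],
```

View pics/s3.png

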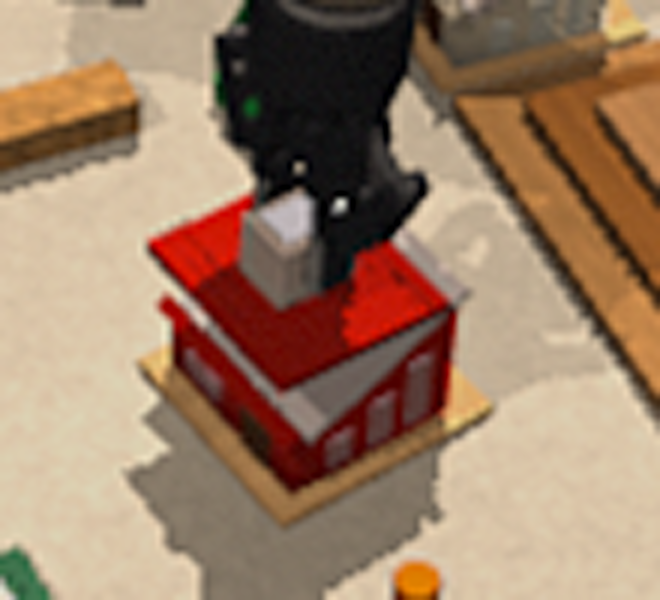

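Emit:
jog_arm:
  series:
    - [0,0,0,0]
    - [0,0,0,0]
    - [0,0,0,0]
    - [0,0,0,0]
    - [0,0,0.004,0]
    - [0,0,0.008,0]
    - [0,0,0.008,0]
    - [0,0,0.008,0]

```text
time: 10.55
eef_pos: [0.6074, -0.2201, 0.0982]
tcp_rot: [-0.116, 0.992, 0.005, -0.039]
contact_force: [-10.8, 2.9, 12.8]
opening: 0.39
```

```bash
python3 plan.py .6122 -.2176 .0915 103 8
```

```text
t 10.55 p [ 0.6074 -0.2201  0.0982] yaw_y 103.3 tilt [-0.0789  0.0017] F [-10.8   2.9  12.8] open 0.39 q6 -2.28
dxyz [ 4.8  2.5 -6.7] dl -0.3 rows 8 tool total [-5.7  1.2  6.3]
[-0.0007, 0.0001, 0.0008, 0.0007], [-0.0007, 0.0001, 0.0008, 0.0007], [-0.0007, 0.0001, 0.0008, 0.0007], [-0.0007, 0.0001, 0.0008, 0.0007], [-0.0007, 0.0001, 0.0008, 0.0007], [-0.0007, 0.0002, 0.0008, 0.0007], [-0.0007, 0.0002, 0.0008, 0.0007], [-0.0007, 0.0002, 0.0008, 0.0007],
```

```bash
python3 side.py s4 240 350 180 280;python3 plan.py .6122 -.2176 .0915 103 8
```

```text
t 10.6 p [ 0.607  -0.2201  0.0967] yaw_y 103.29 tilt [-0.0794  0.0019] F [-9.1  1.   9.3] open 0.392 q6 -2.28
dxyz [ 5.2  2.5 -5.2] dl -0.29 rows 8 tool total [-6.   1.1  4.8]
[-0.0008, 0.0001, 0.0006, 0.0006], [-0.0008, 0.0001, 0.0006, 0.0006], [-0.0007, 0.0001, 0.0006, 0.0006], [-0.0007, 0.0001, 0.0006, 0.0006], [-0.0007, 0.0001, 0.0006, 0.0006], [-0.0007, 0.0001, 0.0006, 0.0006], [-0.0007, 0.0001, 0.0006, 0.0006], [-0.0007, 0.0001, 0.0006, 0.0006],
```

View pics/s4.png

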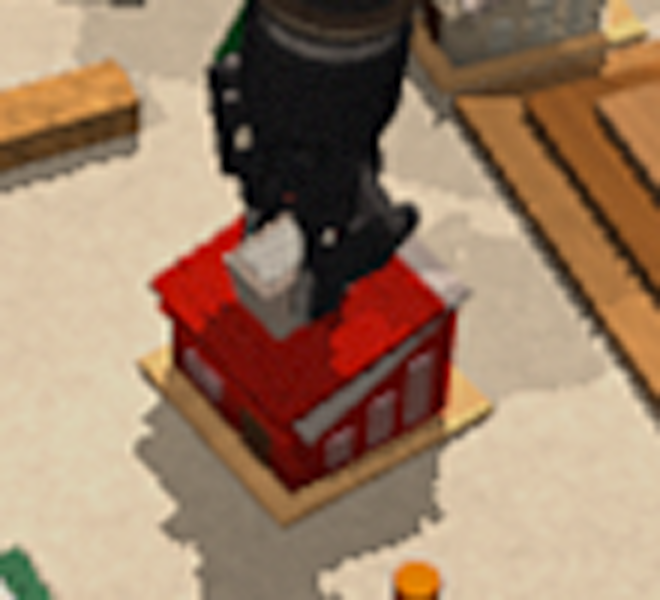

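Emit:
jog_arm:
  series:
    - [-0.003,0,-0.001,0]
    - [-0.004,0,0,0]
    - [-0.004,0,0,0]
    - [-0.004,0,0,0]
    - [-0.003,0,0,0]
    - [-0.002,0,0,0]
    - [0,0,0,0]
    - [0,0,0,0]

```text
time: 11.27
eef_pos: [0.6138, -0.2212, 0.1025]
tcp_rot: [-0.113, 0.992, 0.005, -0.059]
contact_force: [-2.1, 1.2, 1.5]
opening: 0.391
```

```bash
python3 plan.py .6138 -.2172 .0915 103 8; python3 side.py s5 240 350 180 280
```

```text
t 11.27 p [ 0.6138 -0.2212  0.1025] yaw_y 102.9 tilt [-0.1181 -0.0029] F [-2.1  1.2  1.5] open 0.391 q6 -2.25
dxyz [  0.   4. -11.] dl 0.1 rows 8 tool total [-2.2  3.6 10.9]
[-0.0003, 0.0005, 0.0014, -0.0002], [-0.0003, 0.0005, 0.0014, -0.0002], [-0.0003, 0.0005, 0.0014, -0.0002], [-0.0003, 0.0005, 0.0014, -0.0002], [-0.0003, 0.0005, 0.0014, -0.0002], [-0.0003, 0.0005, 0.0014, -0.0002], [-0.0003, 0.0005, 0.0014, -0.0002], [-0.0003, 0.0005, 0.0014, -0.0002],
```

View pics/s5.png

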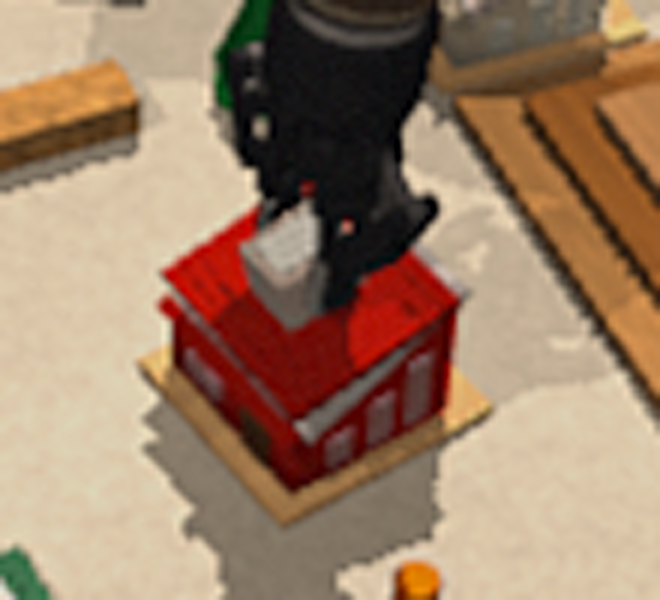

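Emit:
jog_arm:
  series:
    - [0,0.003,-0.001,0]
    - [0,0.003,-0.001,0]
    - [0,0.002,0,0]
    - [0,0,0,0]
    - [0,0,0,0]
    - [-0.002,0,0.005,0]
    - [-0.003,0,0.008,0]
    - [-0.003,0,0.008,0]

```text
time: 11.98
eef_pos: [0.612, -0.2129, 0.0933]
tcp_rot: [-0.112, 0.991, 0.005, -0.07]
contact_force: [-27.8, 10.2, 45.9]
opening: 0.395
```

```bash
python3 plan.py .6138 -.2172 .0915 103 8; python3 side.py s6 240 350 180 280
```

```text
t 11.98 p [ 0.612  -0.2129  0.0933] yaw_y 102.83 tilt [-0.1407 -0.0061] F [-27.8  10.2  45.9] open 0.395 q6 -2.23
dxyz [ 1.8 -4.3 -1.8] dl 0.17 rows 8 tool total [-1.1 -4.7  1.5]
[-0.0001, -0.0006, 0.0002, -0.0004], [-0.0001, -0.0006, 0.0002, -0.0004], [-0.0001, -0.0006, 0.0002, -0.0004], [-0.0001, -0.0006, 0.0002, -0.0004], [-0.0001, -0.0006, 0.0002, -0.0004], [-0.0001, -0.0006, 0.0002, -0.0004], [-0.0001, -0.0006, 0.0002, -0.0004], [-0.0001, -0.0006, 0.0002, -0.0004],
```

View pics/s6.png

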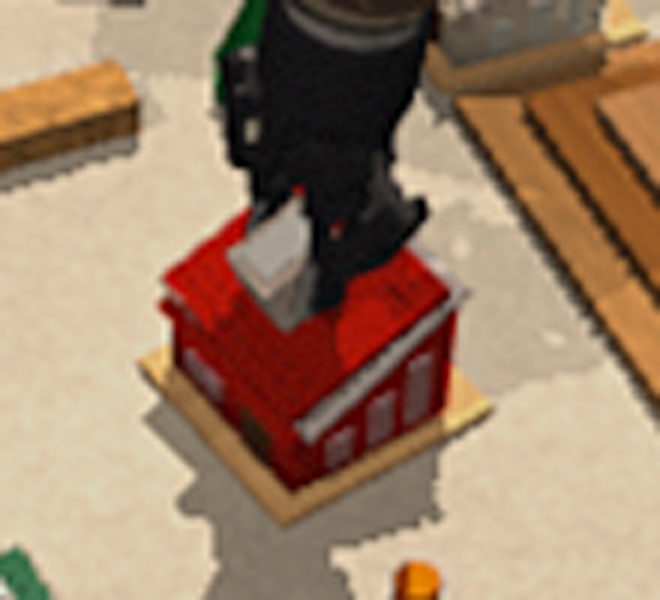

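Emit:
jog_arm:
  series:
    - [0,0,-0.003,0]
    - [0,0,-0.002,0]
    - [0,-0.003,0,0]
    - [0,-0.003,0,0]
    - [0,-0.002,0,0]
    - [0,0,0,0]
    - [0,0,0,0]
    - [0,0,0,0]

```text
time: 12.7
eef_pos: [0.6143, -0.2203, 0.0963]
tcp_rot: [-0.112, 0.991, 0.006, -0.071]
contact_force: [0.4, 0.1, -1.9]
opening: 0.39
```

```bash
python3 plan.py .6138 -.2172 .0915 103 8; python3 side.py s7 240 350 180 280; python3 wr.py w7
```

```text
t 12.7 p [ 0.6143 -0.2203  0.0963] yaw_y 102.82 tilt [-0.142  -0.0033] F [ 0.4  0.1 -1.9] open 0.39 q6 -2.24
dxyz [-0.5  3.1 -4.8] dl 0.18 rows 8 tool total [-0.9  3.   4.8]
[-0.0001, 0.0004, 0.0006, -0.0004], [-0.0001, 0.0004, 0.0006, -0.0004], [-0.0001, 0.0004, 0.0006, -0.0004], [-0.0001, 0.0004, 0.0006, -0.0004], [-0.0001, 0.0004, 0.0006, -0.0004], [-0.0001, 0.0004, 0.0006, -0.0004], [-0.0001, 0.0004, 0.0006, -0.0004], [-0.0001, 0.0004, 0.0006, -0.0004], 
12.8 [ 0.61420331 -0.22022827  0.09634645] [-0.11237459  0.99110941  0.00635919 -0.07094828] [ 0.002 -0.008 -0.005 -0.001  0.    -0.001]
```

View pics/s7.png

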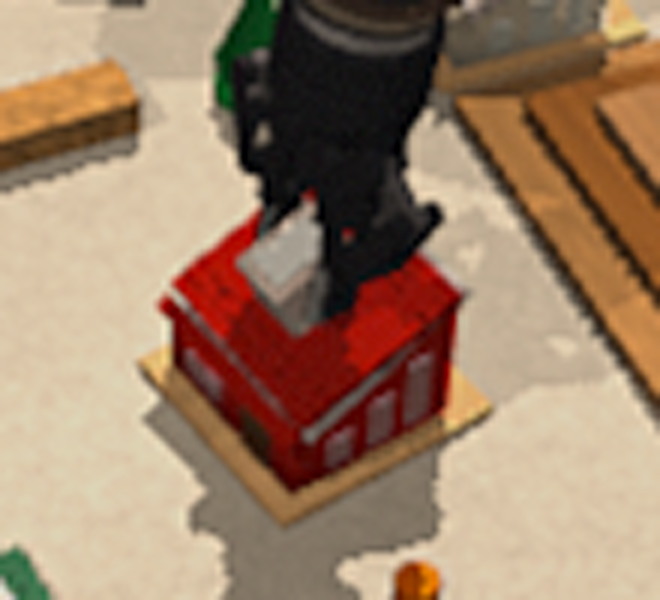

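View pics/w7.png

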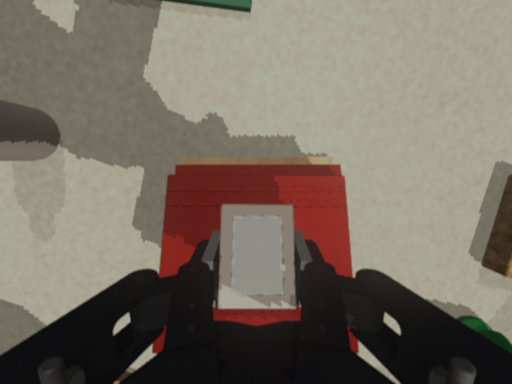

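Emit:
jog_arm:
  series:
    - [0,0.0015,0,0]
    - [0,0.0015,0,0]
    - [0,0,0,0]
    - [0,0,0,0]
    - [0,0,0,0]
    - [-0.0005,0,0.002,0]
    - [-0.0005,0,0.003,0]
    - [-0.0005,0,0.003,0]

```text
time: 13.47
eef_pos: [0.614, -0.2166, 0.094]
tcp_rot: [-0.112, 0.991, 0.006, -0.072]
contact_force: [-8.9, 3.6, 11.8]
opening: 0.39
```

```bash
python3 plan.py .6138 -.2172 .0915 103 8; python3 side.py s8 240 350 180 280; python3 wr.py w8
python3 - <<'E'
import pickle
from h import *
c,im=pickle.load(open('pics/w8.pkl','rb'))
cv2.imwrite('pics/w8z.png',cv2.resize(im[140:240,140:370,::-1],None,fx=3.4,fy=3.4,interpolation=cv2.INTER_CUBIC))
E
```

```text
t 13.47 p [ 0.614  -0.2166  0.094 ] yaw_y 102.83 tilt [-0.1441 -0.0044] F [-8.9  3.6 11.8] open 0.39 q6 -2.23
dxyz [-0.2 -0.6 -2.5] dl 0.17 rows 8 tool total [-0.  -0.6  2.5]
[-0.0, -0.0001, 0.0003, -0.0004], [-0.0, -0.0001, 0.0003, -0.0004], [-0.0, -0.0001, 0.0003, -0.0004], [-0.0, -0.0001, 0.0003, -0.0004], [-0.0, -0.0001, 0.0003, -0.0004], [-0.0, -0.0001, 0.0003, -0.0004], [-0.0, -0.0001, 0.0003, -0.0004], [-0.0, -0.0001, 0.0003, -0.0004], 
13.5667 [ 0.61403035 -0.21658789  0.09406655] [-0.1124233   0.99103774  0.00591491 -0.0719042 ] [-0.     0.     0.003  0.001 -0.007 -0.002]
```

View pics/s8.png

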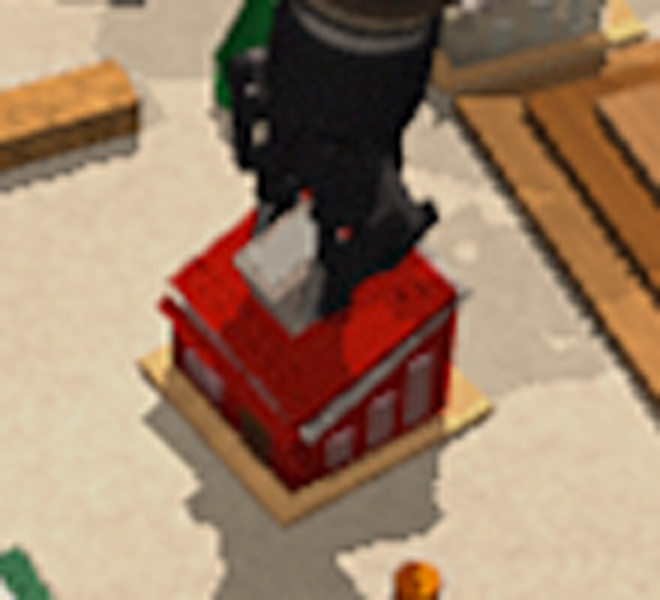

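View pics/w8z.png

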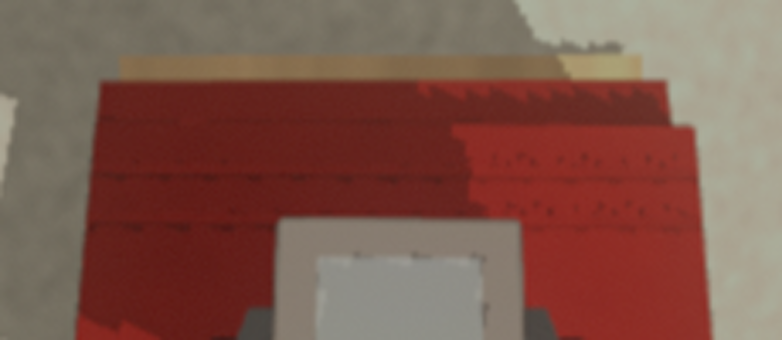

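Emit:
jog_arm:
  series:
    - [0,0,-0.002,0]
    - [0,-0.001,0,0]
    - [0,-0.001,0,0]
    - [0,0,0,0]
    - [0,0,0,0]
    - [0,0,0,0]
    - [0,0,0.001,0]
    - [0,0,0.001,0]

```text
time: 14.23
eef_pos: [0.615, -0.2191, 0.0944]
tcp_rot: [-0.112, 0.991, 0.006, -0.071]
contact_force: [-2.9, 2.4, 4.9]
opening: 0.393
```

```bash
python3 plan.py .6138 -.219 .0915 103 8; python3 wr.py w9
python3 - <<'E'
import pickle
from h import *
c,im=pickle.load(open('pics/w9.pkl','rb'))
cv2.imwrite('pics/w9z.png',cv2.resize(im[140:240,140:370,::-1],None,fx=3.4,fy=3.4,interpolation=cv2.INTER_CUBIC))
E
```

```text
t 14.23 p [ 0.615  -0.2191  0.0944] yaw_y 102.82 tilt [-0.1426 -0.005 ] F [-2.9  2.4  4.9] open 0.393 q6 -2.23
dxyz [-1.2  0.1 -2.9] dl 0.18 rows 8 tool total [0.7 0.3 3. ]
[0.0001, 0.0, 0.0004, -0.0004], [0.0001, 0.0, 0.0004, -0.0004], [0.0001, 0.0, 0.0004, -0.0004], [0.0001, 0.0, 0.0004, -0.0004], [0.0001, 0.0, 0.0004, -0.0004], [0.0001, 0.0, 0.0004, -0.0004], [0.0001, 0.0, 0.0004, -0.0004], [0.0001, 0.0, 0.0004, -0.0004], 
14.2833 [ 0.61501293 -0.2191298   0.09461256] [-0.11227365  0.99110205  0.00550494 -0.07128151] [-0.001 -0.002 -0.001 -0.001  0.001  0.001]
```

View pics/w9z.png

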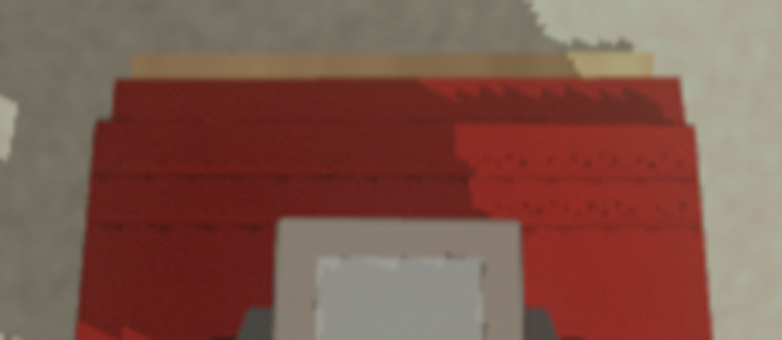

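Emit:
jog_arm:
  series:
    - [0,0.0007,0,0]
    - [0,0,0,0]
    - [0,0,0,0]
    - [0,0,0,0]
    - [0,0,0,0]
    - [0,0,0,0]
    - [0,0,0,0]
    - [0,0,0,0]
  grip: 0.05

```text
time: 14.95
eef_pos: [0.6159, -0.2189, 0.0956]
tcp_rot: [-0.112, 0.991, 0.005, -0.07]
contact_force: [-0.5, 0.9, 0.2]
opening: 0.588
```

```bash
python3 plan.py .6138 -.219 .25 103 8; python3 wr.py w10; python3 side.py s10 240 350 180 280
python3 - <<'E'
import pickle
from h import *
c,im=pickle.load(open('pics/w10.pkl','rb'))
cv2.imwrite('pics/w10z.png',cv2.resize(im[140:384,140:370,::-1],None,fx=2.4,fy=2.4,interpolation=cv2.INTER_CUBIC))
E
```

```text
t 14.95 p [ 0.6159 -0.2189  0.0956] yaw_y 102.84 tilt [-0.1396 -0.0065] F [-0.5  0.9  0.2] open 0.588 q6 -2.23
dxyz [-2.100e+00 -1.000e-01  1.544e+02] dl 0.16 rows 8 tool total [  23.3    4.2 -152.6]
[0.0029, 0.0005, -0.0191, -0.0004], [0.0029, 0.0005, -0.0191, -0.0004], [0.0029, 0.0005, -0.0191, -0.0004], [0.0029, 0.0005, -0.0191, -0.0004], [0.0029, 0.0005, -0.0191, -0.0004], [0.0029, 0.0005, -0.0191, -0.0004], [0.0029, 0.0005, -0.0191, -0.0004], [0.0029, 0.0005, -0.0191, -0.0004], 
15.0 [ 0.61589481 -0.21885648  0.09556249] [-0.11237838  0.99119079  0.00463614 -0.0699315 ] [-0.001  0.001  0.    -0.     0.003 -0.002]
```

View pics/w10z.png

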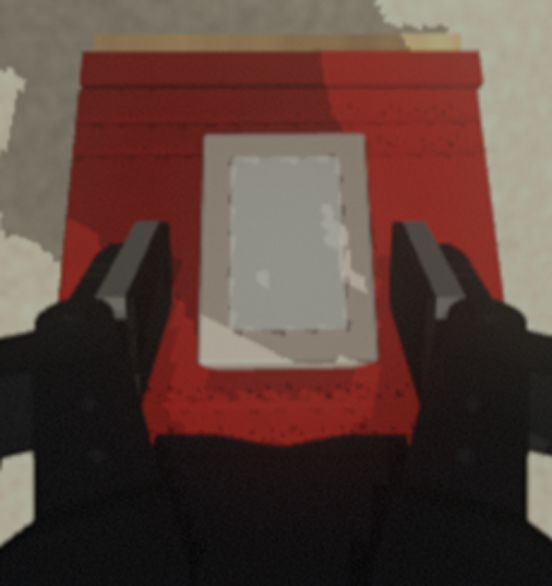

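View pics/s10.png

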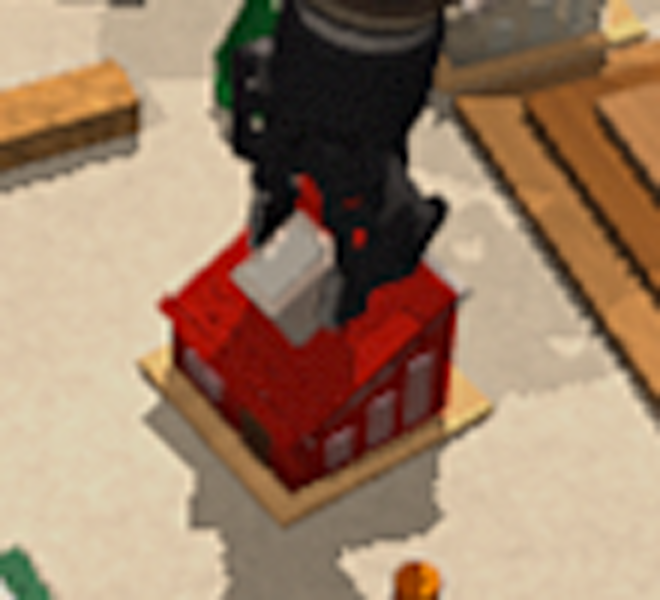

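Emit:
jog_arm:
  series:
    - [0,0,-0.008,0]
    - [0,0,-0.016,0]
    - [0,0,-0.024,0]
    - [0.004,0,-0.03,0]
    - [0.008,0,-0.03,0]
    - [0.012,0,-0.03,0]
    - [0.014,0.004,-0.02,0.01]
    - [0.016,0.01,-0.01,0.02]
  grip: 0.06

```text
time: 15.72
eef_pos: [0.5832, -0.2156, 0.2742]
tcp_rot: [-0.098, 0.992, 0.006, -0.074]
contact_force: [0.2, -0.5, 0.1]
opening: 0.699
```

```bash
python3 plan.py .435 .0756 .22 86.8 16
```

```text
t 15.72 p [ 0.5832 -0.2156  0.2742] yaw_y 101.11 tilt [-0.149  -0.0018] F [ 0.2 -0.5  0.1] open 0.699 q6 -2.24
dxyz [-148.2  291.2  -54.2] dl -14.31 rows 16 tool total [ 79.2 312.7  75.2]
[0.0049, 0.0195, 0.0047, 0.0156], [0.0053, 0.0195, 0.0047, 0.0156], [0.0056, 0.0194, 0.0048, 0.0156], [0.0059, 0.0193, 0.0048, 0.0156], [0.0062, 0.0192, 0.0049, 0.0156], [0.0064, 0.019, 0.0049, 0.0156], [0.0067, 0.0189, 0.0049, 0.0156], [0.007, 0.0188, 0.005, 0.0156], [0.0073, 0.0187, 0.005, 0.0156], [0.0076, 0.0186, 0.0051, 0.0156], [0.0079, 0.0184, 0.0051, 0.0156], [0.0082, 0.0183, 0.0051, 0.0156], [0.0085, 0.0182, 0.0052, 0.0156], [0.0088, 0.018, 0.0052, 0.0156], [0.009, 0.0179, 0.0053, 0.0156], [0.0093, 0.0177, 0.0053, 0.0156],
```

Emit:
jog_arm:
  series:
    - [0.005,0.0195,0.005,0.016]
    - [0.0053,0.0195,0.005,0.016]
    - [0.0056,0.0195,0.005,0.016]
    - [0.006,0.0195,0.005,0.016]
    - [0.0062,0.019,0.005,0.016]
    - [0.0064,0.019,0.005,0.016]
    - [0.0067,0.019,0.005,0.016]
    - [0.007,0.019,0.005,0.016]

```text
time: 16.38
eef_pos: [0.5093, -0.0686, 0.2584]
tcp_rot: [-0.027, 0.998, -0.005, -0.063]
contact_force: [-0.8, -0.4, 1.0]
opening: 0.699
```

```bash
python3 plan.py .435 .0756 .22 86.8 8
```

```text
t 16.38 p [ 0.5093 -0.0686  0.2584] yaw_y 93.11 tilt [-0.1259 -0.0125] F [-0.8 -0.4  1. ] open 0.699 q6 -1.92
dxyz [-74.3 144.2 -38.4] dl -6.31 rows 8 tool total [ 61.1 148.3  45.7]
[0.0076, 0.0185, 0.0057, 0.0138], [0.0079, 0.0184, 0.0057, 0.0138], [0.0081, 0.0183, 0.0058, 0.0138], [0.0084, 0.0182, 0.0058, 0.0138], [0.0086, 0.018, 0.0058, 0.0138], [0.0089, 0.0179, 0.0059, 0.0138], [0.0091, 0.0178, 0.0059, 0.0138], [0.0094, 0.0176, 0.0059, 0.0138],
```

Emit:
jog_arm:
  series:
    - [0.008,0.0185,0.006,0.014]
    - [0.008,0.0185,0.006,0.014]
    - [0.008,0.018,0.006,0.014]
    - [0.0085,0.018,0.006,0.014]
    - [0.009,0.018,0.006,0.014]
    - [0.009,0.018,0.006,0.014]
    - [0.009,0.016,0.004,0.014]
    - [0.006,0.008,0.002,0.008]

```text
time: 17.05
eef_pos: [0.4339, 0.0713, 0.2275]
tcp_rot: [0.029, 0.998, -0.008, -0.059]
contact_force: [-0.4, 0.3, 0.9]
opening: 0.701
```

```bash
python3 wr.py w11; python3 plan.py .433 .0756 .06 86.8 8
```

```text
17.1 [0.43309975 0.07205623 0.22737919] [ 0.02809917  0.99781647 -0.00792165 -0.05924511] [-0.039  0.026 -0.029 -0.027 -0.012 -0.069]
t 17.1 p [0.4331 0.0721 0.2274] yaw_y 86.84 tilt [-0.1187 -0.0125] F [-0.4  1.8 -0.2] open 0.704 q6 -1.57
dxyz [-1.000e-01  3.500e+00 -1.674e+02] dl -0.04 rows 8 tool total [-19.4   6.7 166.2]
[-0.0024, 0.0008, 0.0208, 0.0001], [-0.0024, 0.0008, 0.0208, 0.0001], [-0.0024, 0.0008, 0.0208, 0.0001], [-0.0024, 0.0008, 0.0208, 0.0001], [-0.0024, 0.0008, 0.0208, 0.0001], [-0.0024, 0.0008, 0.0208, 0.0001], [-0.0024, 0.0008, 0.0208, 0.0001], [-0.0024, 0.0008, 0.0208, 0.0001],
```

View pics/w11.png

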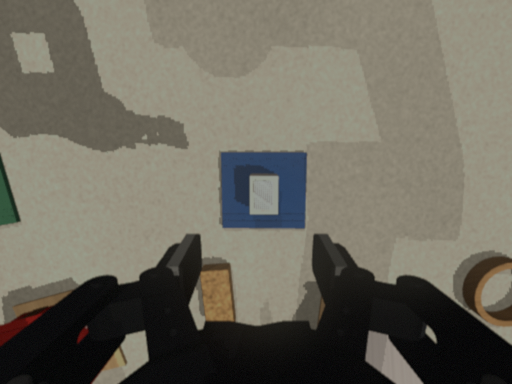

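```bash
python3 roof.py w11 blue 232 215
```

```text
0.004 ((430.23699951171875, 76.05577850341797), (108.19158935546875, 97.69559478759766), 86.70689392089844)
0.008 ((429.70587158203125, 76.06829833984375), (106.99532318115234, 96.61532592773438), 86.70685577392578)
sky z44 ((430.3336486816406, 76.7423324584961), (32.55544662475586, 45.17510223388672), 86.50508880615234)
```

Emit:
jog_arm:
  series:
    - [-0.002,0.001,0.016,0]
    - [-0.003,0.001,0.024,0]
    - [-0.003,0.001,0.026,0]
    - [-0.003,0.001,0.026,0]
    - [-0.003,0.001,0.026,0]
    - [-0.003,0.001,0.024,0]
    - [-0.002,0,0.015,0]
    - [0,0,0.004,0]

```text
time: 17.77
eef_pos: [0.4422, 0.0735, 0.0691]
tcp_rot: [0.026, 0.998, -0.009, -0.048]
contact_force: [0.2, 0.4, -0.3]
opening: 0.7
```

```bash
python3 plan.py .4290 .0764 .025 86.6 8
```

```text
t 17.77 p [0.4422 0.0735 0.0691] yaw_y 87.11 tilt [-0.0964 -0.0156] F [ 0.2  0.4 -0.3] open 0.7 q6 -1.56
dxyz [-13.2   2.9 -44.1] dl -0.51 rows 8 tool total [ 9.   3.1 45.1]
[0.0011, 0.0004, 0.0056, 0.0011], [0.0011, 0.0004, 0.0056, 0.0011], [0.0011, 0.0004, 0.0056, 0.0011], [0.0011, 0.0004, 0.0056, 0.0011], [0.0011, 0.0004, 0.0056, 0.0011], [0.0011, 0.0004, 0.0056, 0.0011], [0.0011, 0.0004, 0.0056, 0.0011], [0.0011, 0.0004, 0.0056, 0.0011],
```

Emit:
jog_arm:
  series:
    - [0.002,0.0007,0.005,0.002]
    - [0.003,0.001,0.008,0.002]
    - [0.003,0.001,0.01,0.003]
    - [0.002,0.001,0.01,0.002]
    - [0.001,0,0.008,0]
    - [0,0,0.003,0]
    - [0,0,0,0]
    - [0,0,0,0]

```text
time: 18.43
eef_pos: [0.4287, 0.0767, 0.0256]
tcp_rot: [0.031, 0.998, -0.009, -0.045]
contact_force: [0.6, -0.1, -0.2]
opening: 0.697
```

```bash
python3 plan.py .4290 .0764 .025 86.6 8;python3 wr.py w12
```

```text
t 18.43 p [0.4287 0.0767 0.0256] yaw_y 86.54 tilt [-0.0906 -0.0161] F [ 0.6 -0.1 -0.2] open 0.697 q6 -1.54
dxyz [ 0.3 -0.3 -0.6] dl 0.06 rows 8 tool total [-0.4 -0.3  0.6]
[-0.0001, -0.0, 0.0001, -0.0001], [-0.0001, -0.0, 0.0001, -0.0001], [-0.0001, -0.0, 0.0001, -0.0001], [-0.0001, -0.0, 0.0001, -0.0001], [-0.0001, -0.0, 0.0001, -0.0001], [-0.0001, -0.0, 0.0001, -0.0001], [-0.0001, -0.0, 0.0001, -0.0001], [-0.0001, -0.0, 0.0001, -0.0001], 
18.4833 [0.42876524 0.07674183 0.02569399] [ 0.03061895  0.99847418 -0.00945362 -0.04497134] [-0.001 -0.005 -0.006 -0.001  0.001 -0.001]
```

View pics/w12.png

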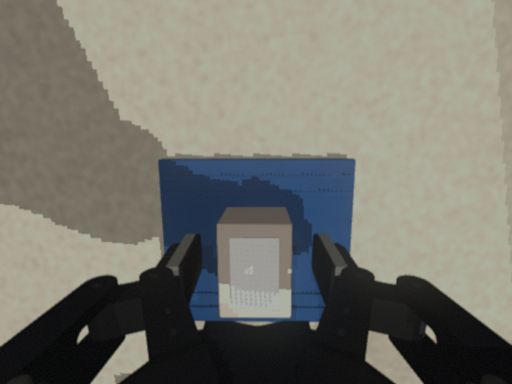

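Emit:
jog_arm:
  series:
    - [0,0,0,0]
    - [0,0,0,0]
    - [0,0,0,0]
    - [0,0,0,0]
    - [0,0,0,0]
    - [0,0,0,0]
    - [0,0,-0.004,0]
    - [0,0,-0.01,0]
  grip: 0.02
  grip_force: 40

```text
time: 19.15
eef_pos: [0.429, 0.077, 0.0393]
tcp_rot: [0.031, 0.998, -0.009, -0.046]
contact_force: [0.3, 0.0, -2.1]
opening: 0.39
```

Emit:
jog_arm:
  series:
    - [0.001,0,-0.016,0]
    - [0.002,0,-0.022,0]
    - [0.002,0,-0.026,0]
    - [0.002,0,-0.026,0]
    - [0.002,0,-0.026,0]
    - [0.002,0,-0.026,0]
    - [0.001,0,-0.022,0]
    - [0,0,-0.012,0]

```text
time: 19.82
eef_pos: [0.4298, 0.0811, 0.2254]
tcp_rot: [0.031, 0.998, -0.009, -0.05]
contact_force: [0.4, 0.3, -1.8]
opening: 0.397
```

```bash
python3 plan.py .735 .195 .24 82 16
```

```text
t 19.82 p [0.4298 0.0811 0.2254] yaw_y 86.54 tilt [-0.0995 -0.0152] F [ 0.4  0.3 -1.8] open 0.397 q6 -1.54
dxyz [305.2 113.9  14.6] dl -4.54 rows 16 tool total [-294.6  131.8  -46.6]
[-0.0184, 0.0082, -0.0029, 0.005], [-0.0184, 0.0083, -0.0029, 0.005], [-0.0183, 0.0084, -0.0029, 0.005], [-0.0183, 0.0085, -0.0029, 0.005], [-0.0182, 0.0086, -0.0029, 0.005], [-0.0182, 0.0087, -0.0029, 0.005], [-0.0182, 0.0088, -0.0029, 0.005], [-0.0181, 0.0089, -0.0029, 0.005], [-0.0181, 0.009, -0.0029, 0.005], [-0.018, 0.0091, -0.0029, 0.005], [-0.018, 0.0091, -0.0029, 0.005], [-0.0179, 0.0092, -0.0029, 0.005], [-0.0179, 0.0093, -0.0029, 0.005], [-0.0178, 0.0094, -0.0029, 0.005], [-0.0178, 0.0095, -0.0029, 0.005], [-0.0177, 0.0096, -0.0029, 0.005],
```

Emit:
jog_arm:
  series:
    - [-0.012,0.006,-0.002,0.005]
    - [-0.018,0.008,-0.003,0.005]
    - [-0.02,0.009,-0.003,0.005]
    - [-0.02,0.009,-0.003,0.005]
    - [-0.02,0.0095,-0.003,0.005]
    - [-0.02,0.0095,-0.003,0.005]
    - [-0.02,0.0095,-0.003,0.005]
    - [-0.02,0.0095,-0.003,0.005]

```text
time: 20.48
eef_pos: [0.5899, 0.1413, 0.245]
tcp_rot: [0.052, 0.998, -0.01, -0.044]
contact_force: [0.2, 0.2, -1.1]
opening: 0.396
```

```bash
python3 plan.py .735 .195 .24 82 8
```

```text
t 20.48 p [0.5899 0.1413 0.245 ] yaw_y 84.1 tilt [-0.0881 -0.0159] F [ 0.2  0.2 -1.1] open 0.396 q6 -1.39
dxyz [145.1  53.7  -5. ] dl -2.1 rows 8 tool total [-138.6   68.5   -8.6]
[-0.0173, 0.0086, -0.0011, 0.0046], [-0.0173, 0.0086, -0.0011, 0.0046], [-0.0172, 0.0087, -0.0011, 0.0046], [-0.0172, 0.0088, -0.0011, 0.0046], [-0.0172, 0.0089, -0.0011, 0.0046], [-0.0171, 0.009, -0.0011, 0.0046], [-0.0171, 0.009, -0.0011, 0.0046], [-0.017, 0.0091, -0.0011, 0.0046],
```

Emit:
jog_arm:
  series:
    - [-0.019,0.0095,-0.001,0.005]
    - [-0.019,0.0095,-0.001,0.005]
    - [-0.019,0.0095,-0.001,0.005]
    - [-0.019,0.01,-0.001,0.005]
    - [-0.019,0.01,-0.001,0.005]
    - [-0.017,0.009,-0.001,0.005]
    - [-0.01,0.004,0,0.003]
    - [0,0,0,0]

```text
time: 21.15
eef_pos: [0.7246, 0.1919, 0.2399]
tcp_rot: [0.069, 0.997, -0.011, -0.045]
contact_force: [-0.5, -0.2, -2.4]
opening: 0.393
```

```bash
python3 wr.py w13; python3 plan.py .735 .195 .24 82 8
python3 - <<'E'
import pickle
from h import *
c,im=pickle.load(open('pics/w13.pkl','rb'))
cv2.imwrite('pics/w13z.png',cv2.resize(im[20:180,160:340,::-1],None,fx=3.5,fy=3.5,interpolation=cv2.INTER_CUBIC))
E
```

```text
21.2 [0.72375241 0.19189485 0.23998   ] [ 0.06849502  0.99655163 -0.01120909 -0.04547125] [-0.003 -0.033  0.041 -0.004  0.006 -0.001]
t 21.2 p [0.7238 0.1919 0.24  ] yaw_y 82.21 tilt [-0.0922 -0.0161] F [-0.4  0.1 -1.9] open 0.393 q6 -1.31
dxyz [11.2  3.1  0. ] dl -0.21 rows 8 tool total [-10.7   4.6  -1.1]
[-0.0013, 0.0006, -0.0001, 0.0005], [-0.0013, 0.0006, -0.0001, 0.0005], [-0.0013, 0.0006, -0.0001, 0.0005], [-0.0013, 0.0006, -0.0001, 0.0005], [-0.0013, 0.0006, -0.0001, 0.0005], [-0.0013, 0.0006, -0.0001, 0.0005], [-0.0013, 0.0006, -0.0001, 0.0005], [-0.0013, 0.0006, -0.0001, 0.0005],
```

View pics/w13.png

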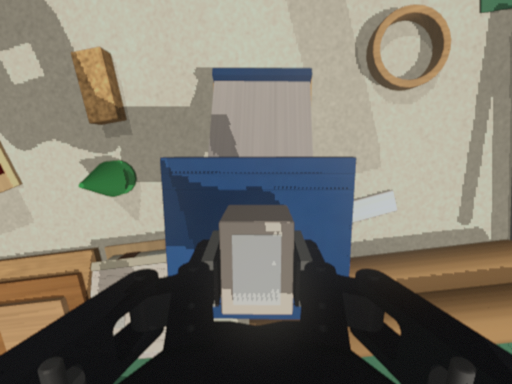

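View pics/w13z.png

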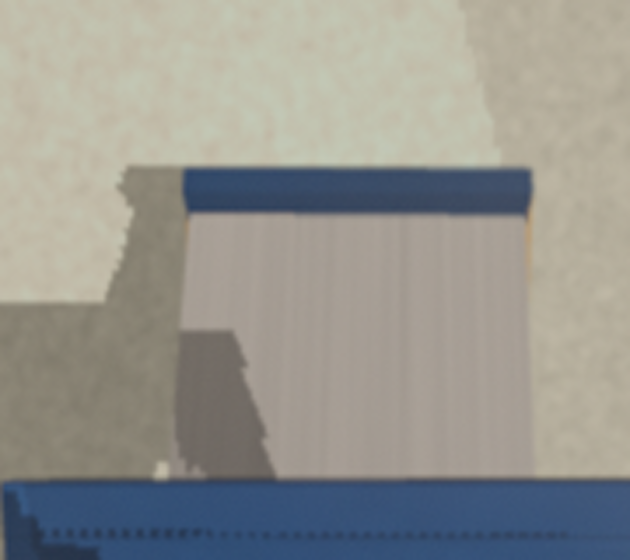

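Run:
```python
import pickle
from h import *
c,im=pickle.load(open('pics/w13.pkl','rb'))
f=lambda p:(np.array(p)+.5)/3.5-.5+[160,20]
W=unproj(c,f([(188,214),(528,213)]),.045); print(W.round(4),np.linalg.norm(W[0]-W[1]))
T=unproj(c,f([(184,168),(531,168)]),.0545); print(T.round(4),np.linalg.norm(T[0]-T[1]))
for X in(W,T):
    m=X.mean(0); d=X[1]-X[0]; yaw=np.degrees(np.arctan2(d[1],d[0]))-90; print(m.round(4),yaw)
m=W.mean(0); 
for y in (np.degrees(np.arctan2(*(W[1]-W[0])[1::-1]))-90,):
    u=np.array([np.cos(np.radians(y)),np.sin(np.radians(y))]); print('seat',m[:2]+.0441*u, 'center',m[:2]+.0468*u)
```

```text
[[0.5905 0.1559 0.045 ]
 [0.6058 0.2642 0.045 ]] 0.10940999732962584
[[0.5792 0.1583 0.0545]
 [0.5947 0.2647 0.0545]] 0.10760753192947586
[0.5981 0.2101 0.045 ] -8.077250683229408
[0.587  0.2115 0.0545] -8.303522858920473
seat [0.64180354 0.20386979] center [0.64447675 0.20349042]
```

```bash
python3 plan.py .6300 .2056 .14 81.8 8
```

```text
t 21.2 p [0.7238 0.1919 0.24  ] yaw_y 82.21 tilt [-0.0922 -0.0161] F [-0.4  0.1 -1.9] open 0.393 q6 -1.31
dxyz [ -93.8   13.7 -100. ] dl -0.41 rows 8 tool total [ 85.5   3.7 108. ]
[0.0107, 0.0005, 0.0135, 0.0009], [0.0107, 0.0005, 0.0135, 0.0009], [0.0107, 0.0004, 0.0135, 0.0009], [0.0107, 0.0004, 0.0135, 0.0009], [0.0107, 0.0004, 0.0135, 0.0009], [0.0107, 0.0004, 0.0135, 0.0009], [0.0107, 0.0004, 0.0135, 0.0009], [0.0107, 0.0004, 0.0135, 0.0009],
```

Emit:
jog_arm:
  series:
    - [0.008,0.0005,0.006,0.001]
    - [0.014,0.0005,0.012,0.001]
    - [0.016,0.0005,0.017,0.001]
    - [0.016,0.0005,0.019,0.001]
    - [0.014,0.0005,0.019,0.001]
    - [0.01,0.0005,0.017,0.001]
    - [0.003,0,0.01,0]
    - [0,0,0.002,0]

```text
time: 21.87
eef_pos: [0.6259, 0.2029, 0.1467]
tcp_rot: [0.072, 0.996, -0.012, -0.045]
contact_force: [0.9, -0.6, -2.6]
opening: 0.391
```

```bash
python3 plan.py .6300 .2056 .12 81.8 8
```

```text
t 21.87 p [0.6259 0.2029 0.1467] yaw_y 81.83 tilt [-0.0924 -0.017 ] F [ 0.9 -0.6 -2.6] open 0.391 q6 -1.27
dxyz [  4.1   2.7 -26.7] dl -0.03 rows 8 tool total [-6.   4.  26.1]
[-0.0007, 0.0005, 0.0033, 0.0001], [-0.0007, 0.0005, 0.0033, 0.0001], [-0.0007, 0.0005, 0.0033, 0.0001], [-0.0007, 0.0005, 0.0033, 0.0001], [-0.0007, 0.0005, 0.0033, 0.0001], [-0.0007, 0.0005, 0.0033, 0.0001], [-0.0007, 0.0005, 0.0033, 0.0001], [-0.0007, 0.0005, 0.0033, 0.0001],
```

Emit:
jog_arm:
  series:
    - [-0.001,0.001,0.003,0]
    - [-0.001,0.001,0.005,0]
    - [-0.001,0.001,0.005,0]
    - [-0.001,0.0005,0.005,0]
    - [-0.0005,0,0.004,0]
    - [0,0,0.003,0]
    - [0,0,0,0]
    - [0,0,0,0]
  grip_force: 20

```text
time: 22.53
eef_pos: [0.6335, 0.2048, 0.1231]
tcp_rot: [0.072, 0.996, -0.011, -0.042]
contact_force: [-0.4, 0.3, -1.1]
opening: 0.39
```

```bash
python3 plan.py .6300 .2056 .117 81.8 8; python3 wr.py w14
```

```text
t 22.53 p [0.6335 0.2048 0.1231] yaw_y 81.74 tilt [-0.0846 -0.0161] F [-0.4  0.3 -1.1] open 0.39 q6 -1.26
dxyz [-3.5  0.8 -6.1] dl 0.06 rows 8 tool total [3.  0.5 6.3]
[0.0004, 0.0001, 0.0008, -0.0001], [0.0004, 0.0001, 0.0008, -0.0001], [0.0004, 0.0001, 0.0008, -0.0001], [0.0004, 0.0001, 0.0008, -0.0001], [0.0004, 0.0001, 0.0008, -0.0001], [0.0004, 0.0001, 0.0008, -0.0001], [0.0004, 0.0001, 0.0008, -0.0001], [0.0004, 0.0001, 0.0008, -0.0001], 
22.5833 [0.63338062 0.20473451 0.12304353] [ 0.07250629  0.9964347  -0.01111287 -0.04168003] [ 0.001 -0.006  0.001  0.001  0.002  0.002]
```

View pics/w14.png

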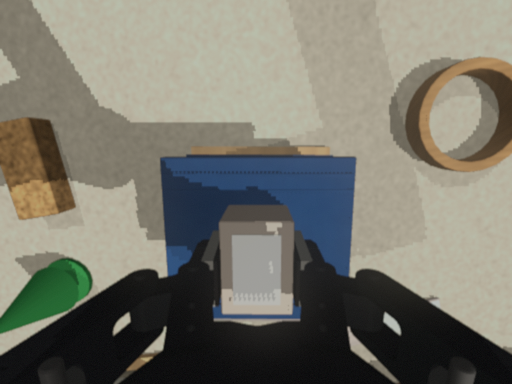

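Emit:
jog_arm:
  series:
    - [0,0.0005,0.003,0]
    - [0,0,0.004,0]
    - [0,0,0.006,0]
    - [-0.001,0,0.008,0]
    - [-0.001,0,0.008,0]
    - [-0.001,0,0.006,0]
    - [0,0,0,0]
    - [0,0,0,0]

```text
time: 23.25
eef_pos: [0.6289, 0.2063, 0.1016]
tcp_rot: [0.07, 0.996, -0.011, -0.049]
contact_force: [0.2, -0.2, -2.4]
opening: 0.384
```

```bash
python3 plan.py .6300 .2056 .0935 81.8 8; python3 side.py s14 205 295 100 190
```

```text
t 23.25 p [0.6289 0.2063 0.1016] yaw_y 82.07 tilt [-0.0999 -0.0158] F [ 0.2 -0.2 -2.4] open 0.384 q6 -1.27
dxyz [ 1.1 -0.7 -8.1] dl -0.27 rows 8 tool total [-2.  -0.3  8. ]
[-0.0002, -0.0, 0.001, 0.0006], [-0.0002, -0.0, 0.001, 0.0006], [-0.0002, -0.0, 0.001, 0.0006], [-0.0002, -0.0, 0.001, 0.0006], [-0.0002, -0.0, 0.001, 0.0006], [-0.0002, -0.0, 0.001, 0.0006], [-0.0002, -0.0, 0.001, 0.0006], [-0.0002, -0.0, 0.001, 0.0006],
```

View pics/s14.png

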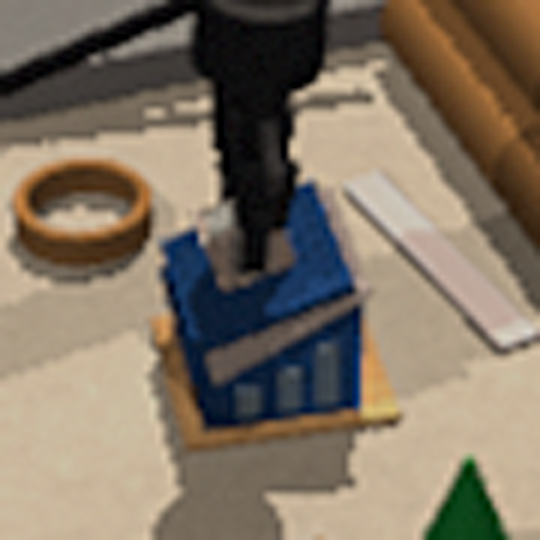

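Emit:
jog_arm:
  series:
    - [-0.002,0,0.002,0]
    - [-0.003,0,0.004,0]
    - [-0.003,0,0.006,0]
    - [-0.002,0,0.007,0]
    - [-0.001,0,0.005,0]
    - [0,0,0,0]
    - [0,0,0,0]
    - [0,0,0,0]

```text
time: 23.97
eef_pos: [0.6323, 0.2062, 0.0931]
tcp_rot: [0.066, 0.996, -0.012, -0.061]
contact_force: [-0.2, 1.6, -2.2]
opening: 0.394
```

```bash
python3 plan.py .6310 .2056 .0935 81.8 8; python3 side.py s15 205 295 100 190;  python3 wr.py w15
python3 - <<'E'
import pickle
from h import *
c,im=pickle.load(open('pics/w15.pkl','rb'))
cv2.imwrite('pics/w15z.png',cv2.resize(im[130:240,140:370,::-1],None,fx=3.4,fy=3.4,interpolation=cv2.INTER_CUBIC))
E
```

```text
t 23.97 p [0.6323 0.2062 0.0931] yaw_y 82.49 tilt [-0.1228 -0.0156] F [-0.2  1.6 -2.2] open 0.394 q6 -1.28
dxyz [-1.3 -0.6  0.4] dl -0.69 rows 8 tool total [ 1.3 -0.7 -0.2]
[0.0002, -0.0001, -0.0, 0.0015], [0.0002, -0.0001, -0.0, 0.0015], [0.0002, -0.0001, -0.0, 0.0015], [0.0002, -0.0001, -0.0, 0.0015], [0.0002, -0.0001, -0.0, 0.0015], [0.0002, -0.0001, -0.0, 0.0015], [0.0002, -0.0001, -0.0, 0.0015], [0.0002, -0.0001, -0.0, 0.0015], 
24.0667 [0.63189596 0.20604534 0.09238901] [ 0.06632237  0.99581999 -0.01203652 -0.06163617] [ 0.     0.006  0.006  0.001  0.007 -0.001]
```

View pics/s15.png

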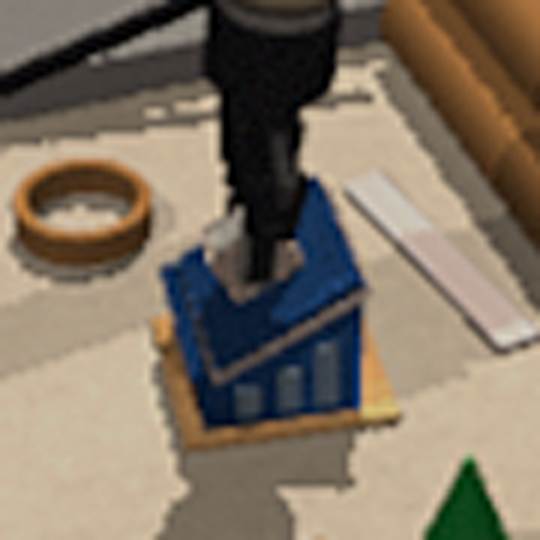

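View pics/w15z.png

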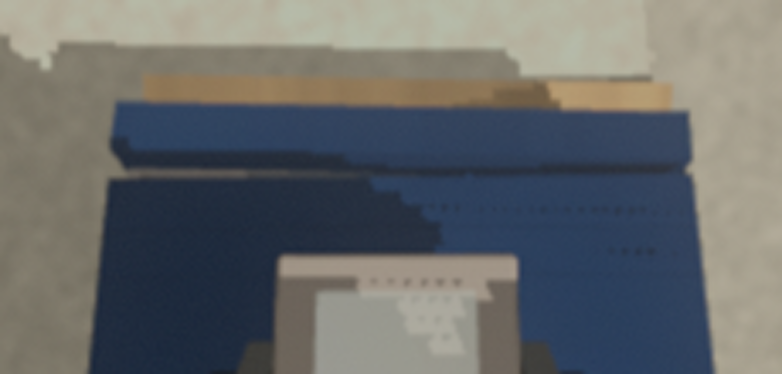

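Emit:
jog_arm:
  series:
    - [0,0,0,0.008]
    - [0,0,0,0.008]
    - [0,0,0,0.004]
    - [0,0,0,0]
    - [0,0,0.003,0]
    - [-0.0005,0,0.004,0]
    - [-0.0005,0,0.004,0]
    - [0,0,0.001,0]

```text
time: 24.73
eef_pos: [0.6315, 0.2068, 0.0924]
tcp_rot: [0.075, 0.995, -0.012, -0.064]
contact_force: [-0.1, -0.3, -3.2]
opening: 0.391
```

```bash
python3 plan.py .6310 .2056 .0935 81.8 8; python3 side.py s16 205 295 100 190;  python3 wr.py w16
python3 - <<'E'
import pickle
from h import *
c,im=pickle.load(open('pics/w16.pkl','rb'))
cv2.imwrite('pics/w16z.png',cv2.resize(im[130:240,140:370,::-1],None,fx=3.4,fy=3.4,interpolation=cv2.INTER_CUBIC))
E
```

```text
t 24.73 p [0.6315 0.2068 0.0924] yaw_y 81.45 tilt [-0.1296 -0.0145] F [-0.1 -0.3 -3.2] open 0.391 q6 -1.26
dxyz [-0.5 -1.2  1.1] dl 0.35 rows 8 tool total [ 0.4 -1.3 -1. ]
[0.0001, -0.0002, -0.0001, -0.0008], [0.0001, -0.0002, -0.0001, -0.0008], [0.0001, -0.0002, -0.0001, -0.0008], [0.0001, -0.0002, -0.0001, -0.0008], [0.0001, -0.0002, -0.0001, -0.0008], [0.0001, -0.0002, -0.0001, -0.0008], [0.0001, -0.0002, -0.0001, -0.0008], [0.0001, -0.0002, -0.0001, -0.0008], 
24.8333 [0.63181362 0.20666249 0.09191555] [ 0.07559257  0.99502842 -0.0121535  -0.06369061] [-0.001 -0.    -0.006  0.004  0.012 -0.003]
```

View pics/s16.png

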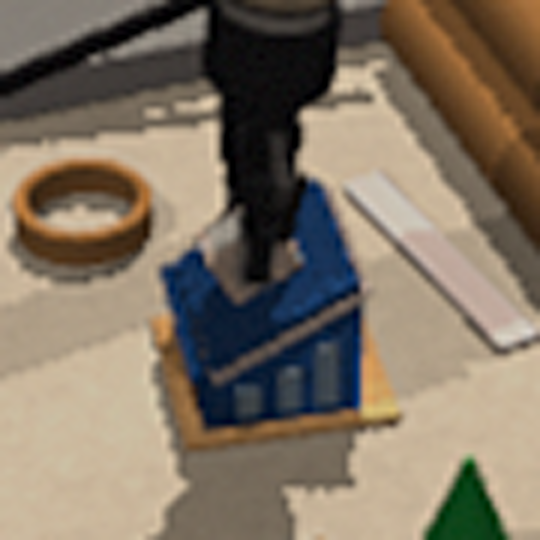

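View pics/w16z.png

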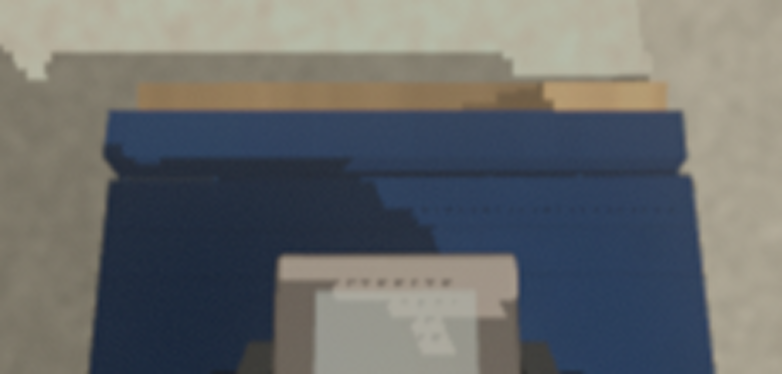

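Emit:
jog_arm:
  series:
    - [0,-0.0008,0,-0.002]
    - [0,-0.0005,0,0]
    - [0,0,0,0]
    - [0,0,0,0]
    - [0,0,0,0]
    - [0,0,0.003,0]
    - [-0.001,0,0.005,0]
    - [-0.001,0,0.005,0]

```text
time: 25.5
eef_pos: [0.6323, 0.2057, 0.0914]
tcp_rot: [0.073, 0.995, -0.011, -0.067]
contact_force: [-15.6, -3.9, 23.1]
opening: 0.39
```

```bash
python3 plan.py .6310 .2056 .0935 81.8 8; python3 side.py s17 205 295 100 190;  python3 wr.py w17
python3 - <<'E'
import pickle
from h import *
c,im=pickle.load(open('pics/w17.pkl','rb'))
cv2.imwrite('pics/w17z.png',cv2.resize(im[130:240,140:370,::-1],None,fx=3.4,fy=3.4,interpolation=cv2.INTER_CUBIC))
E
```

```text
t 25.5 p [0.6323 0.2057 0.0914] yaw_y 81.7 tilt [-0.1341 -0.0128] F [-15.6  -3.9  23.1] open 0.39 q6 -1.27
dxyz [-1.3 -0.1  2.1] dl 0.1 rows 8 tool total [ 1.5 -0.3 -1.9]
[0.0002, -0.0, -0.0002, -0.0002], [0.0002, -0.0, -0.0002, -0.0002], [0.0002, -0.0, -0.0002, -0.0002], [0.0002, -0.0, -0.0002, -0.0002], [0.0002, -0.0, -0.0002, -0.0002], [0.0002, -0.0, -0.0002, -0.0002], [0.0002, -0.0, -0.0002, -0.0002], [0.0002, -0.0, -0.0002, -0.0002], 
25.6 [0.63237869 0.20560613 0.09131409] [ 0.07328461  0.99504043 -0.01142522 -0.06628251] [ 0.    -0.002  0.001 -0.004 -0.005  0.001]
```

View pics/s17.png

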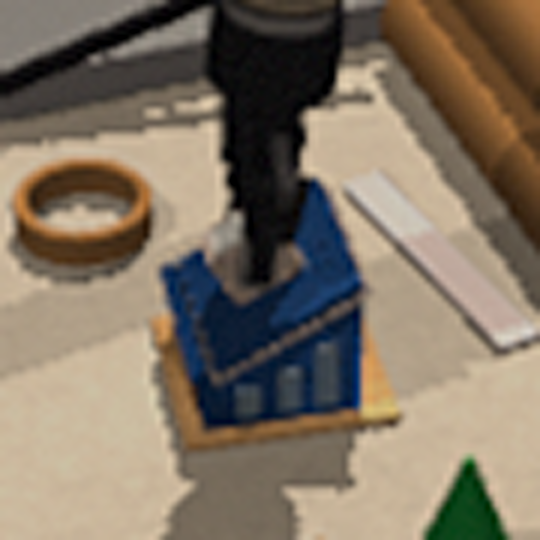

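View pics/w17z.png

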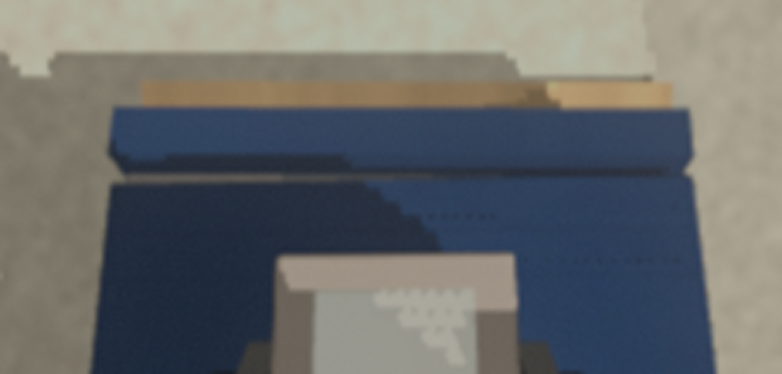

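Emit:
jog_arm:
  series:
    - [0,0,-0.001,0]
    - [0,0,0,0]
    - [0,0,0,0]
    - [0,0,0,0]
    - [0,0,0,0]
    - [0,0,0,0]
    - [0,0,0,0]
    - [0,0,0,0]

```text
time: 26.27
eef_pos: [0.6329, 0.2048, 0.0922]
tcp_rot: [0.074, 0.995, -0.012, -0.066]
contact_force: [-2.4, -0.4, 3.2]
opening: 0.39
```

Emit:
jog_arm:
  series:
    - [0,0,0,0]
    - [0,0,0,0]
    - [0,0,0,0]
    - [0,0,0,0]
    - [0,0,0,0]
    - [0,0,0,0]
    - [0,0,0,0]
    - [0,0,0,0]
  grip: 0.05

```text
time: 26.93
eef_pos: [0.6324, 0.2038, 0.0884]
tcp_rot: [0.074, 0.995, -0.013, -0.067]
contact_force: [-0.2, 0.1, -0.4]
opening: 0.585
```

```bash
python3 plan.py .6310 .2056 .0935 81.8 8;  python3 wr.py w18
python3 - <<'E'
import pickle
from h import *
c,im=pickle.load(open('pics/w18.pkl','rb'))
cv2.imwrite('pics/w18z.png',cv2.resize(im[140:384,140:370,::-1],None,fx=2.4,fy=2.4,interpolation=cv2.INTER_CUBIC))
E
```

```text
t 26.93 p [0.6324 0.2038 0.0884] yaw_y 81.59 tilt [-0.1348 -0.016 ] F [-0.2  0.1 -0.4] open 0.585 q6 -1.27
dxyz [-1.4  1.8  5.1] dl 0.21 rows 8 tool total [ 2.3  1.4 -4.9]
[0.0003, 0.0002, -0.0006, -0.0005], [0.0003, 0.0002, -0.0006, -0.0005], [0.0003, 0.0002, -0.0006, -0.0005], [0.0003, 0.0002, -0.0006, -0.0005], [0.0003, 0.0002, -0.0006, -0.0005], [0.0003, 0.0002, -0.0006, -0.0005], [0.0003, 0.0002, -0.0006, -0.0005], [0.0003, 0.0002, -0.0006, -0.0005], 
26.9833 [0.63237398 0.20383712 0.08841347] [ 0.07429494  0.9949122  -0.01302871 -0.06678495] [ 0.002 -0.002  0.001  0.    -0.001  0.002]
```

View pics/w18z.png

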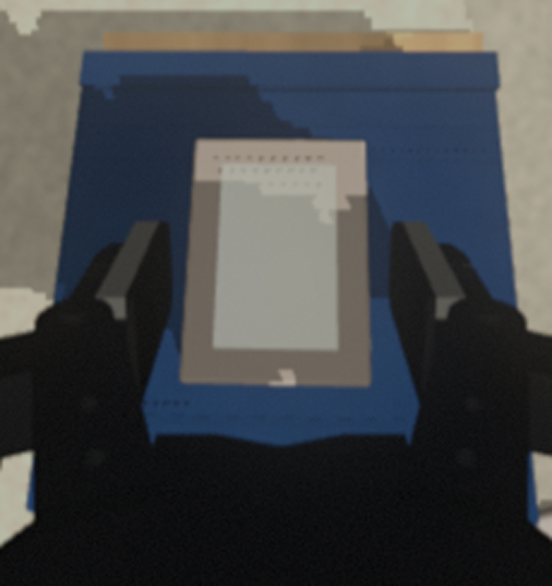

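Emit:
jog_arm:
  series:
    - [0,0,-0.006,0]
    - [0,0,-0.014,0]
    - [0,0,-0.022,0]
    - [0,0,-0.026,0]
    - [0.002,0,-0.028,0]
    - [0.004,0,-0.028,0]
    - [0.004,0,-0.024,0]
    - [0.004,0,-0.015,0]

```text
time: 27.65
eef_pos: [0.6398, 0.2081, 0.2604]
tcp_rot: [0.075, 0.995, -0.014, -0.07]
contact_force: [0.3, -0.5, 0.2]
opening: 0.585
```

Emit:
jog_arm:
  series:
    - [0.01,-0.01,0,0]
    - [0.02,-0.02,0,0]
    - [0.02,-0.025,0,0]
    - [0.02,-0.025,0,0]
    - [0.015,-0.02,0,0]
    - [0.005,-0.01,0,0]
    - [0,0,0,0]
    - [0,0,0,0]

```text
time: 28.32
eef_pos: [0.5367, 0.1113, 0.2982]
tcp_rot: [0.074, 0.996, -0.011, -0.054]
contact_force: [1.0, -0.0, 0.1]
opening: 0.584
```

```bash
python3 plan.py .5 .1 .25 81.8 8
python3 - <<'E'
from h import *
from plant import vision
im=vision.read_camera('side'); s=vision.read_camera('scene'); cv2.imwrite('pics/side_end.png',im[...,::-1]); cv2.imwrite('pics/scene_end.png',s[...,::-1])
cv2.imwrite('pics/side_endz.png',cv2.resize(im[120:320,170:350,::-1],None,fx=3,fy=3,interpolation=cv2.INTER_CUBIC))
cv2.imwrite('pics/scene_endz.png',cv2.resize(s[90:350,80:380,::-1],None,fx=2.3,fy=2.3,interpolation=cv2.INTER_CUBIC))
E
```

```text
t 28.32 p [0.5367 0.1113 0.2982] yaw_y 81.63 tilt [-0.109  -0.0137] F [ 1.  -0.   0.1] open 0.584 q6 -1.4
dxyz [-36.7 -11.3 -48.2] dl 0.17 rows 8 tool total [ 29.3 -15.1  52. ]
[0.0037, -0.0019, 0.0065, -0.0004], [0.0037, -0.0019, 0.0065, -0.0004], [0.0037, -0.0019, 0.0065, -0.0004], [0.0037, -0.0019, 0.0065, -0.0004], [0.0037, -0.0019, 0.0065, -0.0004], [0.0037, -0.0019, 0.0065, -0.0004], [0.0037, -0.0019, 0.0065, -0.0004], [0.0037, -0.0019, 0.0065, -0.0004],
```

View pics/side_endz.png

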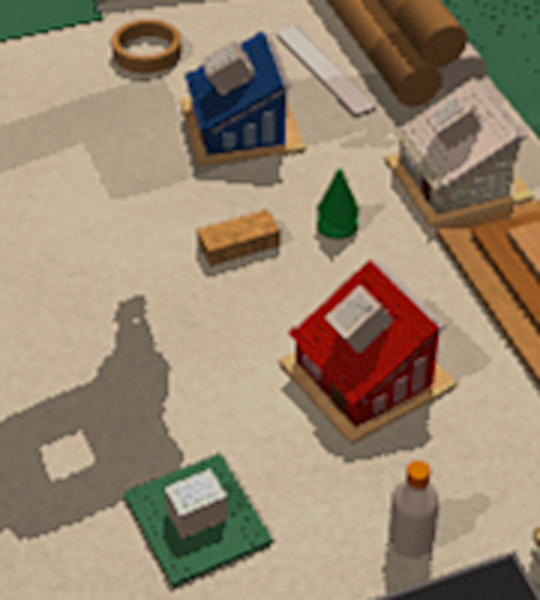

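View pics/scene_endz.png

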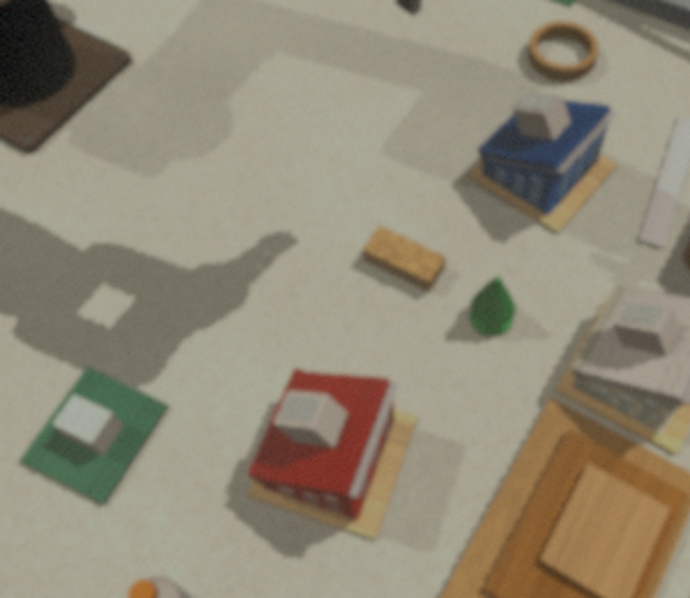

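Both camera views show the red and blue roofs lying flat against their eave strips, with the other items where they started.

```bash
python3 -c "
from plant import workorder
print(workorder.sign_off())"
```

```text
the job is handed in; nothing more can be done
None
```

Both roofs are on: first the red one on the red house, then the blue one on the blue house. I handed the job in at about 28.4 s of the 58 s allowed.

**How it was done:** I held each roof by its skylight and lowered it until its upper edge met the deck. Pressing on, it turned in the lightly closed fingers until it lay flush, and I let go. It then slid the last few millimetres down to the eave strip.

**Checks after release:**
- **Wrist camera:** in a close view of each house right after letting go, the roof's lower edge was square against its strip. The side-to-side offset was within about 1 mm.
- **Side and scene cameras:** from a distance, before handing in, both roofs lay flat. The green roof, tree, sanding block, tape and glue looked where they started, by eye only.
- **Gripper:** it was well clear of both houses, with almost no force on it.

**What went less well:**
- **Force peak:** while seating the red roof, the wrist force reached about 55 N. This went through the held roof into the deck, so I counted it against the 120 N wrist limit. Forces were read only at the end of each move, so a higher peak in between could have gone unseen.
- **Red house position:** the position I worked out for it was about 1 mm off sideways from what the wrist camera showed. I went by the camera.
- **Tool tilt:** the tool drifted up to about 8 degrees from vertical during the job, which the fingers' loose hold on the skylight absorbed.

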